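Move a hanging spice tube from one rail to the next

TASK

Take the hanging spice tube nearest the open end of the lower rail, slide it out over that rail's turned-up end stop, bring it in over the end stop of the next rail up, let it down to hang there, slide it along gently until its cap is snug against the thumbscrew stop, and let go. The tubes are thin glass, so do not push, pull or knock the tube hard against the rails or the stop; leave the stop and the other things where they are.

Things in the scene. Friction and masses are not known exactly. Their poses are not given: they have to be found in the camera images.
- tube: Spice tube to move: the one nearest rail 1's open end, its axis 40 to 105 mm inside; all tubes are alike. Origin on its axis at the cork ring's underside, which rests on the rail; z up. Below: glass neck, diameter 20, 15 long, then a flat shoulder and glass body, diameter 30, down to 105 below. Body too wide for the slot. 90 to 170 g. Thin glass: keep it below about 12 N against rails and stop.
- tube_cap (a point): On the tube's axis, 19 mm above its origin: middle of its stainless cap, diameter 36, 4 to 34 mm above the origin; grip here across the rail. Under the cap a cork ring, diameter 35, 4 thick.
- rack: Fixed stand of clear acrylic tiers in the grey drawer. Origin on the drawer floor under the middle of rail 1; y runs along the rails to their open ends, x across to the next tier, z up. Rail 1: x 0, top 118 mm up; rail 2: x 115, top 148 up. Each 85 wide, y -110 to 110, 4 thick, with a 25 mm slot edged by steel strips; walls below, 77 apart; closed at y -110 by a plate 10 above the rail.
- rail1_end (a point): Middle of rail 1's open end: slot centre line, rail top, outer face of its end stop; axes as rack, +y points out. End stop of each rail: both steel strips turned up, 6 high, 4 thick. A tube can pass it only raised 6 to 11 mm from its hang: lower, the cap strikes the end stop; higher, the shoulder meets the rail's underside.
- rail2_end (a point): The same point on rail 2. 60 mm beyond both ends is clear. The thumbscrew stop on rail 2 is an aluminium block astride the slot, 46 wide, 14 along the rail, 22 high, screw head to 34 high, clamped (it slips if shoved with some 30 N); its flat face towards the open end lies anywhere 75 to 155 mm inside this point. Its place is not reported: find it by feel or sight.
- tube_b: Bystander: like tube, hanging deeper in rail 1. Origin as tube.
- tube_c: Bystander: like tube, hanging at the closed end of rail 2, behind the thumbscrew stop. Origin as tube.
- tin: Bystander: round aluminium tin with a button lid, diameter 66, 47 high, on the low acrylic step in front of rail 1. Origin under its centre.
- scoop: Bystander: green silicone pinch scoop, about 94 long, 32 wide, 18 high, on the same low step. Origin at its underside near its middle.
Not all that is in view belongs to the job. What is shaped like the tube but purple or yellow is not meant.

How it is judged:
On the way, in this order (a step that is already met when the one before it is completed fails the run):
1. the tube, held by the robot, has come out over the end stop of the lower rail (y of tube in the frame of rail1_end above 0.012 m and contact force between tube and the fingers above 0.5 N), for 0.05 s.
2. the tube hangs in the slot of the upper rail, let down behind its end stop (x of tube in the frame of rail2_end between -0.004 and 0.004 m and z of tube in the frame of rail2_end between -0.003 and 0.003 m and y of tube in the frame of rail2_end below -0.018 m), for 0.1 s.
3. hanging there, its cap has been brought up against the thumbscrew stop (x of tube in the frame of rail2_end between -0.004 and 0.004 m and z of tube in the frame of rail2_end between -0.003 and 0.003 m and contact force between tube and stop_block above 0.5 N), for 0.02 s.
At the end, for the whole second after the job is handed in: The tube hangs upright and at rest in the slot of the upper rail, cap resting on the rail (within 3 mm in height, 4 mm across), the gap between its cap and the thumbscrew stop under 2 mm (its axis within 27 mm of the middle of the stop's block, 14 mm thick) (x of tube in the frame of rail2_end between -0.004 and 0.004 m and z of tube in the frame of rail2_end between -0.003 and 0.003 m and horizontal distance between tube and stop_block below 0.027 m and angle between tube's own z axis and vertical below 0.08 rad and linear speed of tube below 0.02 m/s and angular speed of tube below 0.3 rad/s); the robot touches nothing.
It fails at once if the tube is pushed, pulled or knocked against the rails or the stop with over 15 N (contact force between tube and rack above 15 N).
It fails at once if a tube other than the one asked for, the tin or the scoop is moved over 12 mm (distance of any of tube_b, tube_c, tin, scoop from where it was at the start of the episode above 0.012 m).
It fails at once if the thumbscrew stop is shoved over 3 mm out of its place (distance of stop_block from where it was at the start of the episode above 0.003 m).
It also fails if it takes over 72 s, if anything falls off the work surface, if the arm or the gripper's body presses on something with over 40 N, if the wrist force passes 120 N, or if a joint passes its speed limit or range.

ROBOT

A 6-joint arm with a two-finger parallel gripper is mounted at the origin on the work surface. World frame = base frame: x ahead of the robot, y to its left, z up, the work surface at z = 0. Lengths are in m, angles in rad, forces in N, time in s.
With the tool pointing down it reaches from about 0.375 to 0.9 m from the base axis. Payload 3.1 kg.
Tool frame: the origin (TCP) lies midway between the tips of the shut fingers; the grasp point (between the pads) lies 19 mm behind it (ctrl.grip_point_offset is the distance from the TCP to the grasp point, in m); z points along the fingers, y is the direction in which the jaws open and shut (so a half turn about z gives the same grasp; the last joint's range is limited). The gripper opens to 87 mm and grips with 3 to 60 N. Pads are 19 mm wide; open, the fingers measure 117 mm over their backs; the gripper's body (75 mm by 190 mm) begins 51 mm behind the grasp point.
Start: joints at [1.149, 0.527, 1.433, -0, 1.181, -0.178], TCP at [0.151, 0.607, 0.223] pointing down, gripper open.
Joint ranges: [-3.08, 3.08], [-0.75, 2.2], [0.22, 2.44], [-1.43, 4.57], [0, 2.65], [-2.85, 2.85]. Speed limits (rad/s): [2.79, 2.79, 3.14, 3.14, 3.14, 3.14].

INTERFACE

Orientations are given as a unit quaternion [x, y, z, w].
In Python, from station import ctrl, imaging, ticket gives the robot as it stands.
- The arm moves only by the tool servo_tool, never from a script. Its argument "commands" is a list of rows, each an object of numbers: "dx", "dy", "dz": the shift along the tool's x, y, z in mm; "yaw": the turn about the tool's z in rad; "gripper": the opening, from 0 (shut) to 1 (fully open). In form: [{"dx": .., "dy": .., "dz": .., "yaw": .., "gripper": ..}, ...]. A call has 1 to 12 rows; each row is the pose to reach, as a shift and turn from the pose measured when the call began, along the tool's axes at that moment; what a row does not reach only later rows make up. A row lasts 1/8 s, in which the tool goes at most 62.5 mm and 10.7 degrees, less where a joint would pass 70% of its speed; a pose out of reach is approached as far as the arm can. A call with a gripper value outside its range is refused whole. The fingers move at their own pace and stop on an object; "squeeze" is the grip in N (left out, the last holds). Time passes only in rows, so rows that repeat a pose let the fingers close. It gives the time, the measured TCP pose, the force and the opening at its end, in the units of the state.
- ctrl.sense(): the state, without advancing time (a new reading comes with each control period).
- imaging.get_image(name): name is "scene" or "top"; returns a dict with "image" (480x640x3 uint8, red, green, blue), "fov_y" (degrees; the focal length in pixels is half the picture's height over the tangent of half this angle, whatever the lens; pixels are square), "cx", "cy" (the principal point, pixels), "position" and "orientation" of the camera in the world. Camera axes: x right, y up, looking along -z (the intrinsics and any distortion apply to the point x, -y, -z); pixel columns grow to the right and rows downward; lengths in m; the calibration is good to about 2 mm. A picture is of the moment at which its call begins. There is no depth.
- ticket.job_done(): hands the job in, once; it reports no verdict.
The state is a dict: "time_s": time; "joint_positions": joint angles; "qvel": joint speeds; "joint_torque": joint torques, N m; "ee_pos": TCP position; "tool_rot": TCP orientation; "ft_force": force on the tool from outside, world axes, zero at the start; "wrist_torque": the same for the moment, N m; "finger_gap": opening from 0.0 (shut) to 1.0 (fully open).
Only numpy, scipy, OpenCV 4.12 (cv2) and the standard library are available. Lean on these libraries where they do the work, as an engineer would, in place of code of your own. Each camera call takes 0.05 s, during which the arm holds its last target.

## Working session

There is one attempt and no reset: what is moved stays moved. The work goes in short steps, Python scripts to look and compute and a tool call to move; the robot and the scene stay as the last step left them, time stands still between calls to the robot, and variables do not carry over. Pictures are saved under pics/ and viewed, and the job is handed in when it is done.

Besides the shell and the picture viewer there is one more tool, called after "Request:" as a command line: name --argument value ..., lists and objects as JSON in quotes. servo_tool: Moves the arm, as the interface text tells. Its arguments: {"type":"object","properties":{"commands":{"type":"array"},"squeeze":{"type":"number"}},"required":["commands"]}

```bash
ls; mkdir -p pics; python3 - <<'E'
from station import ctrl, imaging, ticket
import cv2,pickle
print(ctrl.sense(), ctrl.grip_point_offset)
for n in ("scene","top"):
    d=imaging.get_image(n)
    cv2.imwrite(f"pics/{n}0.png",d["image"][:,:,::-1])
    pickle.dump(d,open(f"pics/{n}0.pkl","wb"))
    print(n,{k:v for k,v in d.items() if k!="image"})
E
```

```text
pics
{'time_s': 0.0, 'joint_positions': array([ 1.14848038e+00,  5.28479607e-01,  1.43389518e+00, -1.24805950e-05,
        1.18138388e+00, -1.78503689e-01]), 'qvel': array([ 0.00109297,  0.00061049,  0.00098393, -0.00131282,  0.000567  ,
       -0.00043146]), 'joint_torque': array([-1.53412653e-03, -4.40032053e+01, -1.76594085e+01,  6.32119621e-02,
        5.83498925e-02, -1.52265252e-04]), 'ee_pos': array([0.15055156, 0.60584686, 0.22156564]), 'tool_rot': array([ 1.21601983e-01,  9.92578352e-01, -1.03621082e-03, -3.14961844e-04]), 'ft_force': array([ 0.02518582, -0.00043051, -0.29238043]), 'wrist_torque': array([ 0.02016121, -0.0058009 , -0.00364957]), 'finger_gap': 1.0020486956908323} 0.0187
scene {'fov_y': 54.2868519812211, 'cx': 317.4381570922905, 'cy': 236.93911046164388, 'position': array([ 1.21393269, -0.03172719,  0.74545509]), 'orientation': array([0.24217779, 0.2977906 , 0.71812582, 0.58048771])}
top {'fov_y': 52.51283624712114, 'cx': 326.14437042023184, 'cy': 239.07899152848552, 'position': array([ 0.51053344, -0.12910476,  1.19952425]), 'orientation': array([-0.03407495,  0.034209  ,  0.71345953, -0.69903086])}
```

View pics/scene0.png

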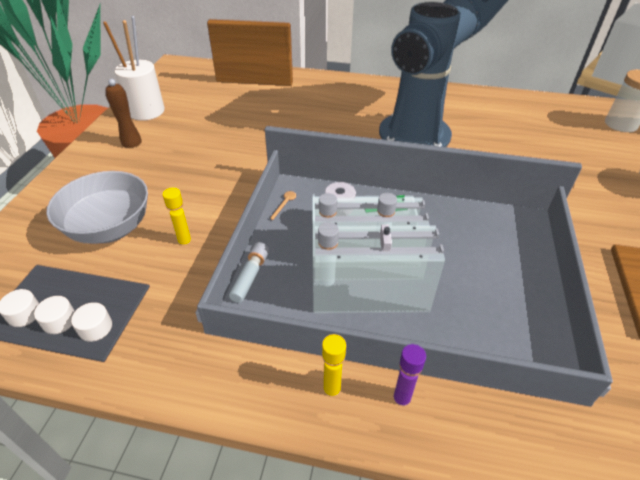

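View pics/top0.png

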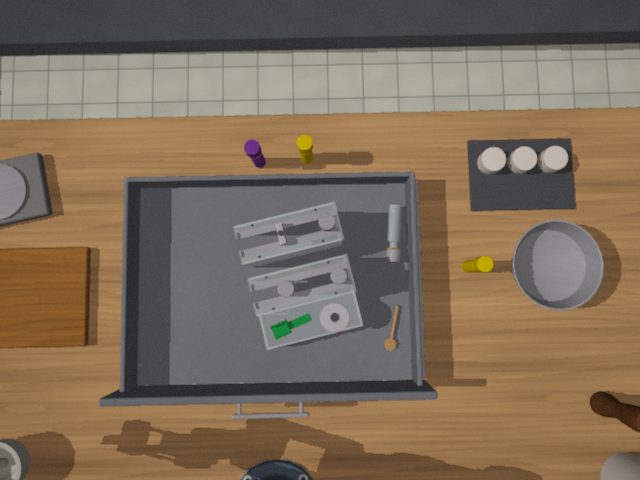

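```bash
python3 - <<'E'
import cv2
a=cv2.imread("pics/top0.png")[190:360,220:370]; cv2.imwrite("pics/top0c.png",cv2.resize(a,None,fx=5,fy=5,interpolation=cv2.INTER_CUBIC)[:, :][:850,:750][:600*2])
b=cv2.resize(a[0:120],None,fx=5,fy=5,interpolation=cv2.INTER_CUBIC);cv2.imwrite("pics/top0c.png",b);print(b.shape)
a=cv2.imread("pics/scene0.png")[170:320,300:450]; b=cv2.resize(a[:110],None,fx=5,fy=5,interpolation=cv2.INTER_CUBIC);cv2.imwrite("pics/scene0c.png",b)
E
```

```text
(600, 750, 3)
```

View pics/top0c.png

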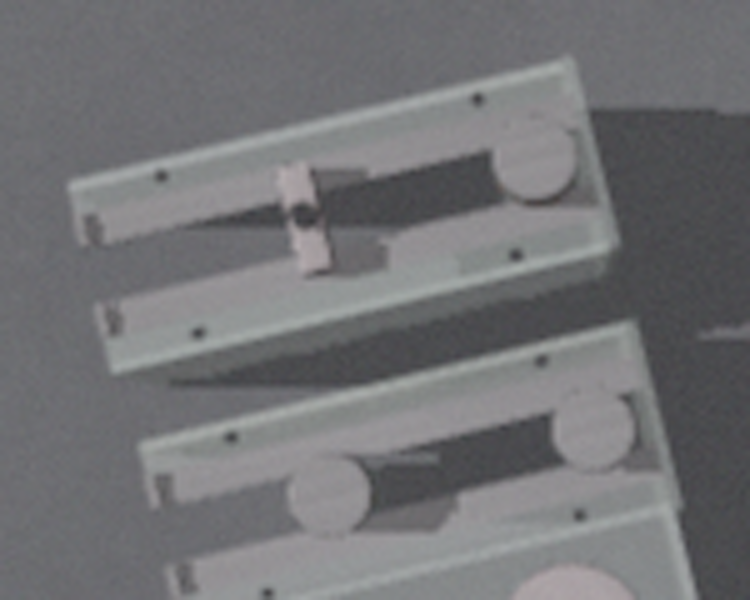

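View pics/scene0c.png

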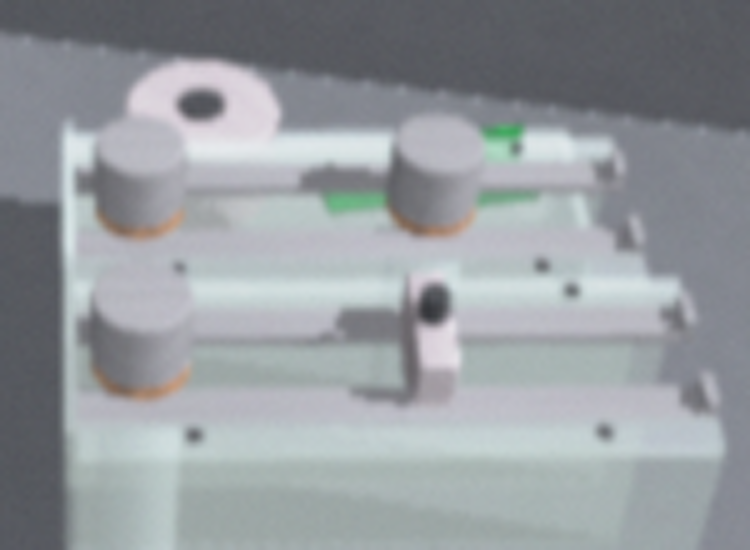

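```bash
python3 - <<'E'
import cv2,numpy as np
t=cv2.imread("pics/top0.png"); s=cv2.imread("pics/scene0.png")
def crop(im,x,y,w,h,f,n):
    b=cv2.resize(im[y:y+h,x:x+w],None,fx=f,fy=f,interpolation=cv2.INTER_CUBIC)
    b=cv2.convertScaleAbs(b,alpha=1.4,beta=-40)
    for i in range(0,w,5): cv2.putText(b,str(x+i),(i*f,8),0,0.3,(0,255,255),1); cv2.line(b,(i*f+f//2,10),(i*f+f//2,14),(0,255,255),1)
    for i in range(0,h,5): cv2.putText(b,str(y+i),(0,i*f+f//2+4),0,0.3,(0,255,255),1);cv2.line(b,(22,i*f+f//2),(26,i*f+f//2),(0,255,255),1)
    cv2.imwrite(f"pics/{n}.png",b)
crop(t,228,220,60,50,12,"tA"); crop(t,240,270,60,50,12,"tB"); crop(t,320,195,50,40,12,"tC")
crop(s,395,190,60,50,12,"sA"); crop(s,370,215,80,50,10,"sB")
E
```

```text
(no output)
```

View pics/tA.png

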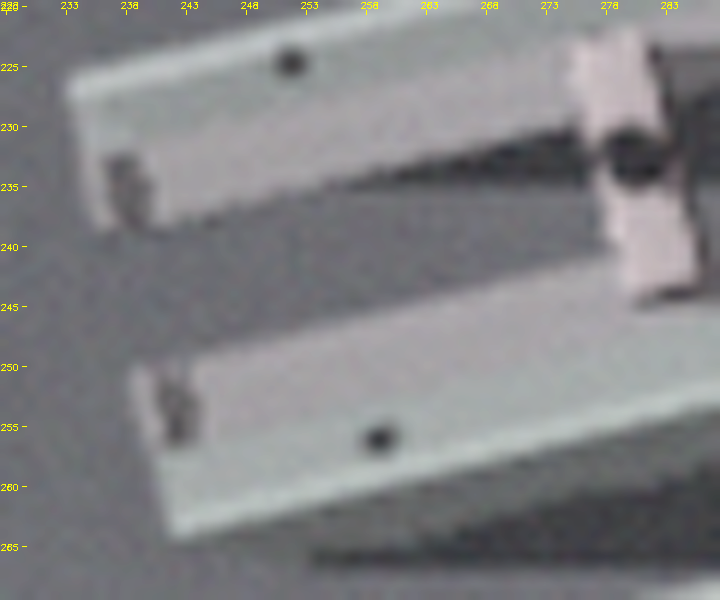

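View pics/tB.png

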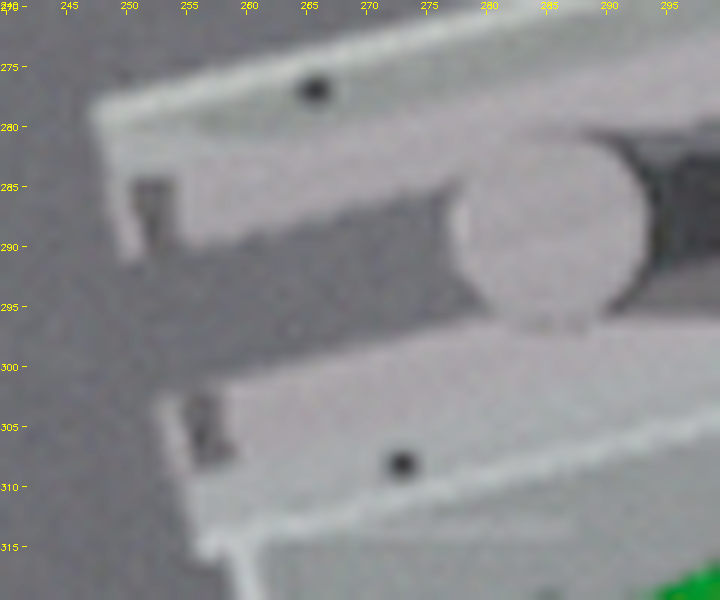

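View pics/sA.png

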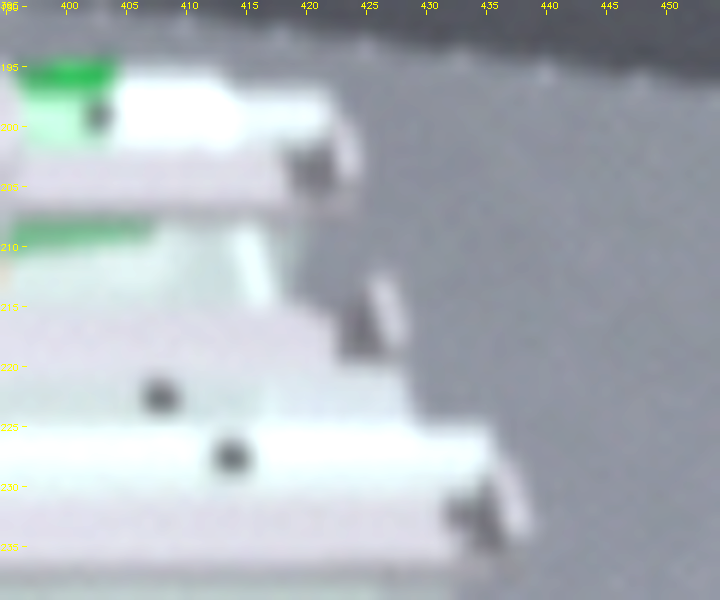

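View pics/sB.png

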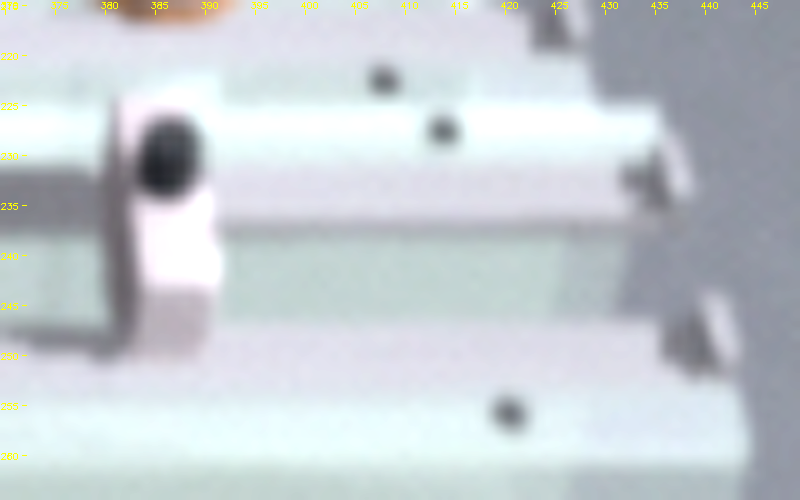

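```bash
cat > h.py <<'E'
import numpy as np,cv2,pickle
from scipy.spatial.transform import Rotation as R
def load(n): return pickle.load(open(f"pics/{n}.pkl","rb"))
def cam(d):
    f=240/np.tan(np.radians(d["fov_y"]/2)); K=np.array([[f,0,d["cx"]],[0,f,d["cy"]],[0,0,1]])
    Rw=R.from_quat(d["orientation"]).as_matrix()@np.diag([1,-1,-1]) # cv cam->world
    return K,Rw,np.array(d["position"])
def P(d):
    K,Rw,p=cam(d); return K@np.c_[Rw.T,-Rw.T@p]
def ray(d,uv,z):
    K,Rw,p=cam(d); v=Rw@np.linalg.solve(K,[uv[0],uv[1],1]); return p+v*(z-p[2])/v[2]
def proj(d,X):
    q=P(d)@np.append(X,1); return q[:2]/q[2]
def tri(d1,a,d2,b):
    X=cv2.triangulatePoints(P(d1),P(d2),np.array(a,float).reshape(2,1),np.array(b,float).reshape(2,1)).ravel();return X[:3]/X[3]
def dot(d,uv,r=3):
    g=cv2.cvtColor(d["image"],cv2.COLOR_RGB2GRAY).astype(float); x,y=int(round(uv[0])),int(round(uv[1]))
    w=g[y-r:y+r+1,x-r:x+r+1]; m=np.clip(np.median(w)-12-w,0,None); yy,xx=np.mgrid[y-r:y+r+1,x-r:x+r+1]
    return np.array([(m*xx).sum(),(m*yy).sum()])/m.sum()
E
python3 - <<'E'
from h import *
t=load("top0");s=load("scene0")
T=dict(r2p=(251.8,224.5),r2m=(259,256),r1p=(265.7,277),r1m=(272.8,308.2))
S=dict(r2p=(420.5,256),r2m=(413.8,227.8),r1p=(407.7,222.5),r1m=(402.5,199))
for k in T:
    a=dot(t,T[k]);b=dot(s,S[k]); X=tri(t,a,s,b); print(k,a,b,X,proj(t,X)-a,proj(s,X)-b)
for n,c in dict(r2p=(478,99),r2m=(516,255),r1p=(541,361),r1m=(580,516)).items():
    print(n,"c",dot(t,(c[0]/5+220-.4,c[1]/5+190-.4)))
g=cv2.cvtColor(t["image"],cv2.COLOR_RGB2GRAY)[200:320,230:360]
g=cv2.resize(g,None,fx=6,fy=6,interpolation=cv2.INTER_CUBIC)
c=cv2.HoughCircles(g,cv2.HOUGH_GRADIENT_ALT,1.5,100,param1=60,param2=0.6,minRadius=40,maxRadius=60)
print([( (q[0]+.5)/6-.5+230,(q[1]+.5)/6-.5+200,q[2]/6) for q in c[0]] if c is not None else None)
E
```

```text
r2p [251.5326087  224.38043478] [420.48918919 255.85135135] [0.64629596 0.02873502 0.16055656] [ 0.38006437 -0.02015706] [0.51297339 0.00665337]
r2m [259.20779221 256.16883117] [413.88993711 227.69811321] [0.57752836 0.01305243 0.15944285] [ 0.29226264 -0.01806752] [0.36955    0.00618169]
r1p [265.83625731 277.15789474] [407.94407895 222.62828947] [0.5330674  0.00307565 0.12937008] [ 0.23772254 -0.01654696] [0.29016453 0.00576929]
r1m [273.04694836 308.30516432] [401.56435644 197.18415842] [ 0.46534847 -0.01401503  0.13450672] [ 0.87596834 -0.07211528] [1.00885361 0.01926781]
r2p c [315.0441989  209.49171271]
r2m c [322.84390244 240.5804878 ]
r1p c [327.81818182 261.75757576]
r1m c [335.46540881 292.51572327]
[(np.float32(326.58334), np.float32(221.58333), np.float32(8.089778))]
```

```bash
python3 - <<'E'
from h import *
t=load("top0");s=load("scene0")
D={2:dict(p=(251.5,224.4),m=(259.2,256.15),pc=(315.04,209.5),mc=(322.84,240.58)),1:dict(p=(265.84,277.16),m=(273.05,308.3),pc=(327.82,261.76),mc=(335.46,292.5))}
for r,z in ((2,.16),(1,.13)):
    Q={k:ray(t,v,z)[:2] for k,v in D[r].items()}
    ln=[(Q['p']+Q['m'])/2,(Q['pc']+Q['mc'])/2]
    for k in Q: print(r,k,Q[k].round(4))
    y=ln[0]-ln[1]; x=(Q['p']-Q['m']+Q['pc']-Q['mc'])/2
    print("centre",(ln[0]+ln[1])/2,"len",np.linalg.norm(y),np.linalg.norm(x),"yaw from y",np.arctan2(-y[0],y[1]),"from x",np.arctan2(x[1],x[0]))
# corner check
for n,uv,z in [("r2 p",(233.3,227),.16),("r2 m",(242,264),.16),("r1 p",(247.5,278.5),.13),("r1 m",(256.5,315.5),.13),
  ("r2 strip p",(235.5,238.5),.166),("r2 strip m",(239,250),.166),("r1 strip p",(250.3,291),.136),("r1 strip m",(253.5,302.8),.136)]:
    print(n,ray(t,uv,z)[:2].round(4))
# cap circles: threshold-free radial edge fit
g=cv2.GaussianBlur(cv2.cvtColor(t["image"],cv2.COLOR_RGB2GRAY),(3,3),0.6).astype(np.float32)
print("tube caps", ray(t,(285.0,288.7),.164),"tube_c",ray(t,(326.58,221.58),.194))
E
```

```text
2 p [0.6463 0.0297]
2 m [0.5775 0.0136]
2 pc [ 0.6759 -0.1077]
2 mc [ 0.6082 -0.1232]
centre [ 0.62697328 -0.04687894] len 0.14035855956434384 0.07007061383295521 yaw from y 0.21641120152957544 from x 0.22744019540000174
1 p [0.533  0.0035]
1 m [ 0.4651 -0.0116]
1 pc [ 0.564 -0.133]
1 mc [ 0.4965 -0.1483]
centre [ 0.51464332 -0.07236772] len 0.1401413251314284 0.0694308521278639 yaw from y 0.22459721931675242 from x 0.22097393370213558
r2 p [0.6415 0.0689]
r2 m [0.5615 0.0505]
r1 p [0.5309 0.0437]
r1 m [0.4503 0.0245]
r2 strip p [0.6159 0.0631]
r2 strip m [0.5911 0.0557]
r1 strip p [0.5036 0.0368]
r1 strip m [0.478 0.03 ]
tube caps [ 0.50711384 -0.04106711  0.164     ] tube_c [ 0.64457542 -0.13194578  0.194     ]
```

```bash
cat >> h.py <<'E'
YAW=0.222; C1=np.array([0.5146,-0.0724]); C2=np.array([0.6270,-0.0469]); Z1=.1295; Z2=.1595
EX=np.array([np.cos(YAW),np.sin(YAW)]);EY=np.array([-EX[1],EX[0]])
def rackxy(p,c): d=np.array(p[:2])-c; return np.array([d@EX,d@EY])
def goto(s,tgt,ang):
    M=R.from_quat(s["tool_rot"]).as_matrix(); d=M.T@(np.array(tgt)-s["ee_pos"])*1000
    cur=np.arctan2(M[1,1],M[0,1]); a=cur-ang; a=(a+np.pi/2)%np.pi-np.pi/2
    return d.round(1),round(a,4)   # yaw about tool z (down): positive turns world angle negative
def show(s):
    M=R.from_quat(s["tool_rot"]).as_matrix(); e=s["ee_pos"]
    print("t",round(s["time_s"],2),"tcp",e.round(4),"r1",(rackxy(e,C1)*1000).round(1),"r2",(rackxy(e,C2)*1000).round(1),"jaw ang",round(np.arctan2(M[1,1],M[0,1]),4),"tilt",M[:2,2].round(4),"F",s["ft_force"].round(2),"gap",round(s["finger_gap"],4),"j6",s["joint_positions"][5].round(3))
E
python3 - <<'E'
from h import *
from station import ctrl
t=load("top0")
s=ctrl.sense();show(s)
print(goto(s,(.507,-.041,.25),YAW))
print("block",(rackxy(ray(t,(280.5,233.6),.182),C2)*1000),"head",(rackxy(ray(t,(280.4,232.6),.194),C2)*1000))
print("tube_b",rackxy(ray(t,(338.2,275.3),.164),C1)*1000)
E
```

```text
t 0.1 tcp [0.1506 0.6059 0.2217] r1 [-205.7  741.8] r2 [-321.   741.7] jaw ang 1.327 tilt [-0.0008 -0.0018] F [-0.51 -0.74  0.53] gap 1.0002 j6 -0.179
(array([-502. , -541.8,  -27.5]), np.float64(1.105))
block [-1.49877526 13.00597829] head [-0.94979127 11.92761872]
tube_b [ 1.56713989e-02 -8.40050610e+01]
```

Request:
servo_tool --commands '[{"dx":-30,"dy":-32,"dz":-20,"yaw":0.06,"gripper":1},{"dx":-70,"dy":-76,"dz":-40,"yaw":0.15,"gripper":1},{"dx":-112,"dy":-121,"dz":-50,"yaw":0.25,"gripper":1},{"dx":-154,"dy":-166,"dz":-50,"yaw":0.35,"gripper":1},{"dx":-196,"dy":-211,"dz":-50,"yaw":0.45,"gripper":1},{"dx":-238,"dy":-256,"dz":-50,"yaw":0.55,"gripper":1},{"dx":-280,"dy":-301,"dz":-50,"yaw":0.65,"gripper":1},{"dx":-322,"dy":-346,"dz":-50,"yaw":0.75,"gripper":1},{"dx":-364,"dy":-391,"dz":-50,"yaw":0.85,"gripper":1},{"dx":-406,"dy":-436,"dz":-50,"yaw":0.95,"gripper":1},{"dx":-445,"dy":-480,"dz":-50,"yaw":1.05,"gripper":1},{"dx":-475,"dy":-513,"dz":-50,"yaw":1.1,"gripper":1}]'

```text
time_s: 1.6
ee_pos: [0.4885, -0.0089, 0.2723]
tool_rot: [0.624, 0.781, -0.001, 0.0]
ft_force: [0.3, 0.4, 0.3]
finger_gap: 1.002
```

```bash
python3 - <<'E'
from h import *
from station import ctrl
s=ctrl.sense();show(s)
print(goto(s,(.507,-.041,.25),YAW))
E
```

```text
t 1.6 tcp [ 0.4885 -0.0089  0.2723] r1 [-11.5  67.7] r2 [-126.7   67.6] jaw ang 0.2232 tilt [-0.0008 -0.0018] F [0.32 0.41 0.28] gap 1.0022 j6 -0.468
(array([-35.4,  10.9,  22.3]), np.float64(0.0012))
```

Request:
servo_tool --commands '[{"dx":-18,"dy":5.5,"dz":20,"yaw":0.001,"gripper":1},{"dx":-35.5,"dy":11,"dz":50,"yaw":0.001,"gripper":1},{"dx":-35.5,"dy":11,"dz":72,"yaw":0.001,"gripper":1},{"dx":-35.5,"dy":11,"dz":72,"yaw":0.001,"gripper":1}]'

```text
time_s: 2.1
ee_pos: [0.5054, -0.041, 0.1985]
tool_rot: [0.625, 0.781, -0.002, -0.002]
ft_force: [-0.5, -0.5, 0.6]
finger_gap: 0.998
```

```bash
python3 - <<'E'
from h import *
from station import ctrl,imaging
for n in ("scene","top"):
    d=imaging.get_image(n); pickle.dump(d,open(f"pics/{n}1.pkl","wb"))
    im=d["image"][:,:,::-1]
    a=im[130:330,250:480] if n=="scene" else im[180:360,200:400]
    cv2.imwrite(f"pics/{n}1.png",cv2.resize(a,None,fx=3,fy=3,interpolation=cv2.INTER_CUBIC))
s=ctrl.sense();show(s)
E
```

```text
t 2.2 tcp [ 0.5071 -0.0411  0.2005] r1 [-0.5 32.2] r2 [-115.7   32.1] jaw ang 0.2224 tilt [-0.001  -0.0017] F [-0.07 -0.33  0.12] gap 0.9999 j6 -0.521
```

View pics/scene1.png

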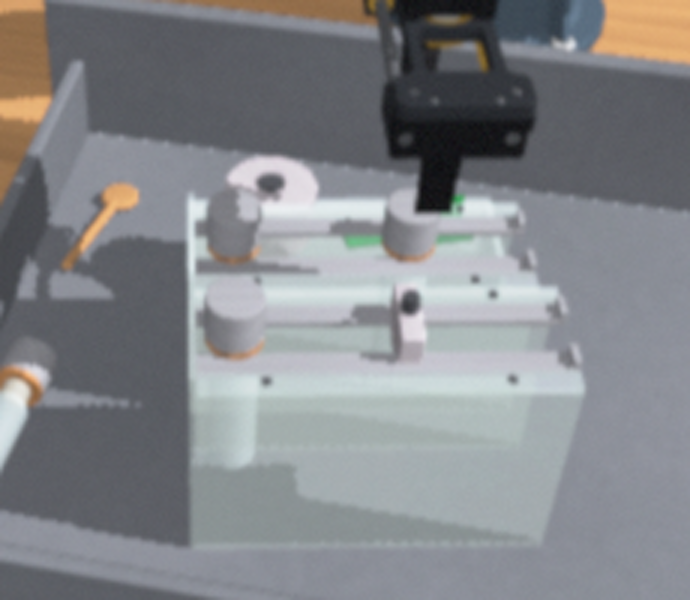

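View pics/top1.png

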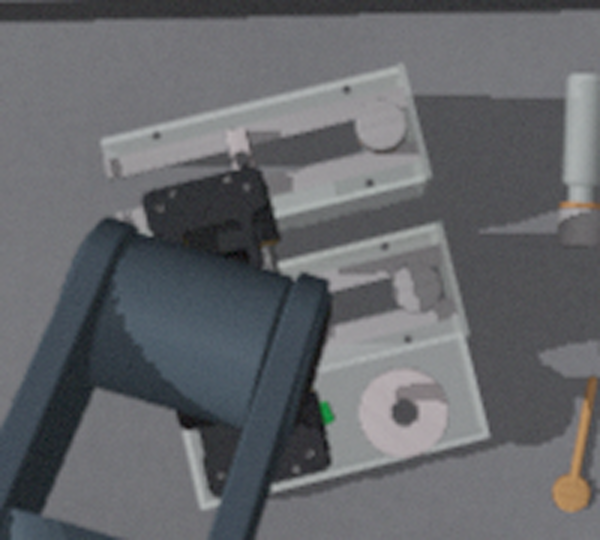

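```bash
python3 - <<'E'
from h import *
s=load("scene1")
e=np.array([.5071,-.0411,.2005])
for xo in (43.5,58.5):
  for yo in (-9.5,9.5):
    p=e.copy();p[:2]+=EX*xo/1000+EY*yo/1000; q=proj(s,p); print(xo,yo,q,(q-[250,130])*3)
d=s
im=d["image"][:,:,::-1][185:225,370:420]
cv2.imwrite("pics/sf.png",cv2.resize(im,None,fx=12,fy=12,interpolation=cv2.INTER_CUBIC))
E
```

```text
43.5 -9.5 [388.48996086 197.21850111] [415.46988257 201.65550332]
43.5 9.5 [398.9965338  197.15616367] [446.98960139 201.468491  ]
58.5 -9.5 [389.49361158 202.6477764 ] [418.48083475 217.94332919]
58.5 9.5 [400.13380376 202.583438  ] [450.40141127 217.750314  ]
```

View pics/sf.png

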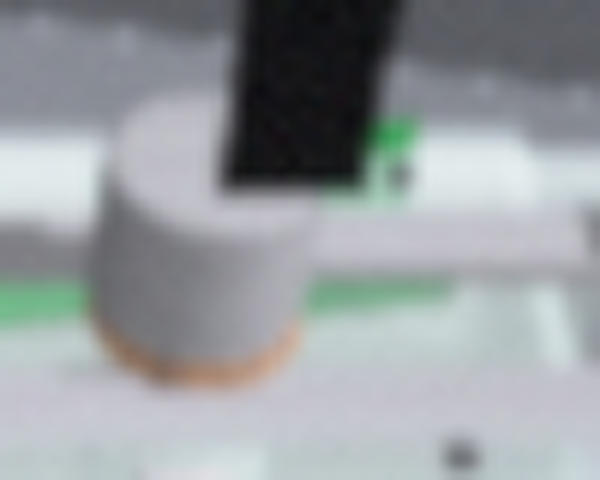

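Request:
servo_tool --commands '[{"dx":0,"dy":0,"dz":15,"gripper":1},{"dx":0,"dy":0,"dz":35,"gripper":1},{"dx":0,"dy":0,"dz":52,"gripper":1},{"dx":0,"dy":0,"dz":62,"gripper":1},{"dx":0,"dy":0,"dz":65.5,"gripper":1},{"dx":0,"dy":0,"dz":65.5,"gripper":1}]'

```text
validation failed for argument at $.co...
```

```bash
python3 - <<'E'
from h import *
from station import ctrl,imaging
for n in ("scene",):
    d=imaging.get_image(n); pickle.dump(d,open(f"pics/{n}2.pkl","wb"))
    im=d["image"][:,:,::-1]
    a=im[160:260,330:460]
    cv2.imwrite(f"pics/{n}2.png",cv2.resize(a,None,fx=6,fy=6,interpolation=cv2.INTER_CUBIC))
s=ctrl.sense();show(s)
E
```

```text
t 2.25 tcp [ 0.5074 -0.0411  0.201 ] r1 [-0.1 32.1] r2 [-115.3   32. ] jaw ang 0.2226 tilt [ 0.0003 -0.0021] F [0.52 0.57 0.43] gap 0.9978 j6 -0.521
```

View pics/scene2.png

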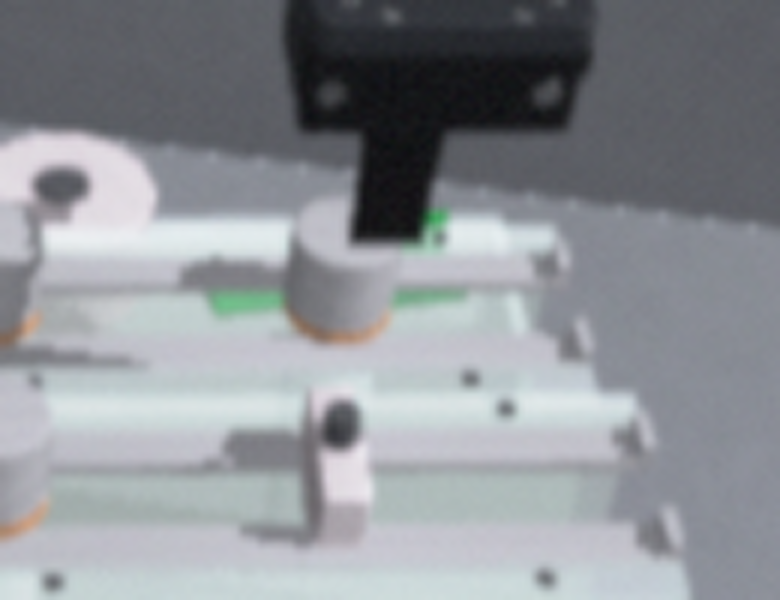

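Request:
servo_tool --commands '[{"dx":0,"dy":0,"dz":15,"yaw":0,"gripper":1},{"dx":0,"dy":0,"dz":35,"yaw":0,"gripper":1},{"dx":0,"dy":0,"dz":52,"yaw":0,"gripper":1},{"dx":0,"dy":0,"dz":62,"yaw":0,"gripper":1},{"dx":0,"dy":0,"dz":65.5,"yaw":0,"gripper":1},{"dx":0,"dy":0,"dz":65.5,"yaw":0,"gripper":1}]'

```text
time_s: 3.0
ee_pos: [0.5077, -0.0413, 0.1357]
tool_rot: [0.624, 0.781, -0.001, 0.001]
ft_force: [1.6, 0.0, 0.2]
finger_gap: 0.999
```

```bash
cat > look.py <<'E'
import sys
from h import *
from station import ctrl,imaging
tag,x,y,w,hh,f=sys.argv[1],*map(int,sys.argv[2:7]); cn=sys.argv[7] if len(sys.argv)>7 else "scene"
for i in range(3):
    s=ctrl.sense();show(s)
    d=imaging.get_image(cn)
s=ctrl.sense();show(s)
pickle.dump(d,open(f"pics/{tag}.pkl","wb"))
a=d["image"][:,:,::-1][y:y+hh,x:x+w]
cv2.imwrite(f"pics/{tag}.png",cv2.resize(a,None,fx=f,fy=f,interpolation=cv2.INTER_CUBIC))
E
python3 look.py s3 330 160 130 100 6
```

```text
t 3.0 tcp [ 0.5077 -0.0413  0.1357] r1 [ 0.1 31.9] r2 [-115.2   31.8] jaw ang 0.2227 tilt [ 0.0006 -0.0023] F [1.59 0.01 0.2 ] gap 0.9993 j6 -0.52
t 3.05 tcp [ 0.5079 -0.0413  0.1359] r1 [ 0.3 31.8] r2 [-115.    31.7] jaw ang 0.2227 tilt [ 0.0012 -0.0024] F [ 0.22  0.3  -0.18] gap 1.0008 j6 -0.52
t 3.1 tcp [ 0.508  -0.0414  0.136 ] r1 [ 0.4 31.7] r2 [-114.9   31.6] jaw ang 0.2226 tilt [ 0.0016 -0.0025] F [-0.1  -0.29  0.36] gap 0.9999 j6 -0.52
t 3.15 tcp [ 0.5079 -0.0414  0.1361] r1 [ 0.3 31.7] r2 [-114.9   31.6] jaw ang 0.2226 tilt [ 0.0016 -0.0025] F [-0.13  0.32  0.37] gap 0.9967 j6 -0.521
```

View pics/s3.png

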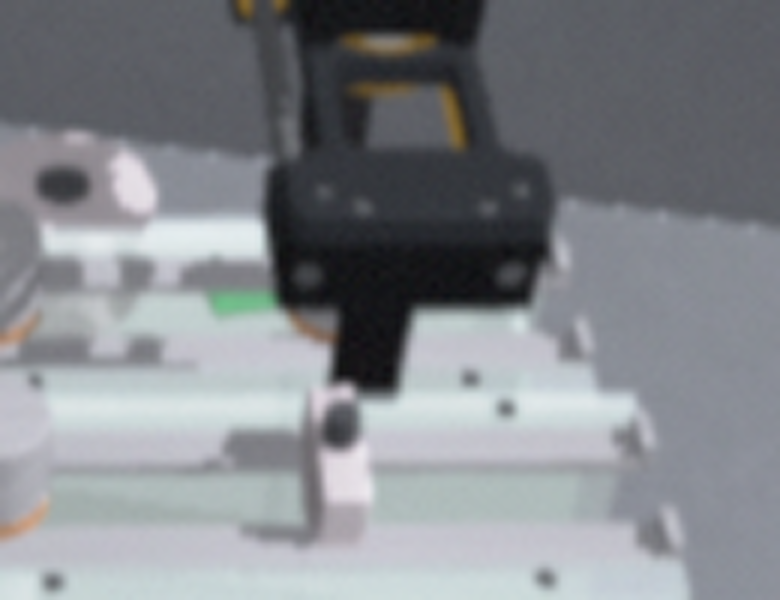

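Request:
servo_tool --commands '[{"dx":0,"dy":0,"dz":0,"yaw":0,"gripper":0.7},{"dx":0,"dy":0,"dz":0,"yaw":0,"gripper":0.55},{"dx":0,"dy":0,"dz":0,"yaw":0,"gripper":0.48},{"dx":0,"dy":0,"dz":0,"yaw":0,"gripper":0.44},{"dx":0,"dy":0,"dz":0,"yaw":0,"gripper":0.42},{"dx":0,"dy":0,"dz":0,"yaw":0,"gripper":0.39},{"dx":0,"dy":0,"dz":0,"yaw":0,"gripper":0.36},{"dx":0,"dy":0,"dz":0,"yaw":0,"gripper":0.36}]' --squeeze 5

```text
time_s: 4.15
ee_pos: [0.5079, -0.0414, 0.1361]
tool_rot: [0.624, 0.781, -0.001, 0.001]
ft_force: [-0.4, -0.2, -0.1]
finger_gap: 0.408
```

```bash
python3 look.py s4 330 160 130 100 6
```

```text
t 4.15 tcp [ 0.5079 -0.0414  0.1361] r1 [ 0.3 31.7] r2 [-115.    31.6] jaw ang 0.2227 tilt [ 0.0015 -0.0025] F [-0.41 -0.15 -0.05] gap 0.4075 j6 -0.521
t 4.2 tcp [ 0.5079 -0.0414  0.1361] r1 [ 0.3 31.7] r2 [-115.    31.6] jaw ang 0.2226 tilt [ 0.0015 -0.0025] F [-0.3  -0.53 -0.52] gap 0.4098 j6 -0.52
t 4.25 tcp [ 0.5079 -0.0414  0.1361] r1 [ 0.3 31.7] r2 [-115.    31.6] jaw ang 0.2227 tilt [ 0.0015 -0.0025] F [-0.05  0.4  -0.03] gap 0.4094 j6 -0.521
t 4.3 tcp [ 0.5079 -0.0414  0.1361] r1 [ 0.3 31.7] r2 [-115.    31.6] jaw ang 0.2226 tilt [ 0.0015 -0.0025] F [ 0.31 -0.38  0.62] gap 0.4117 j6 -0.521
```

View pics/s4.png

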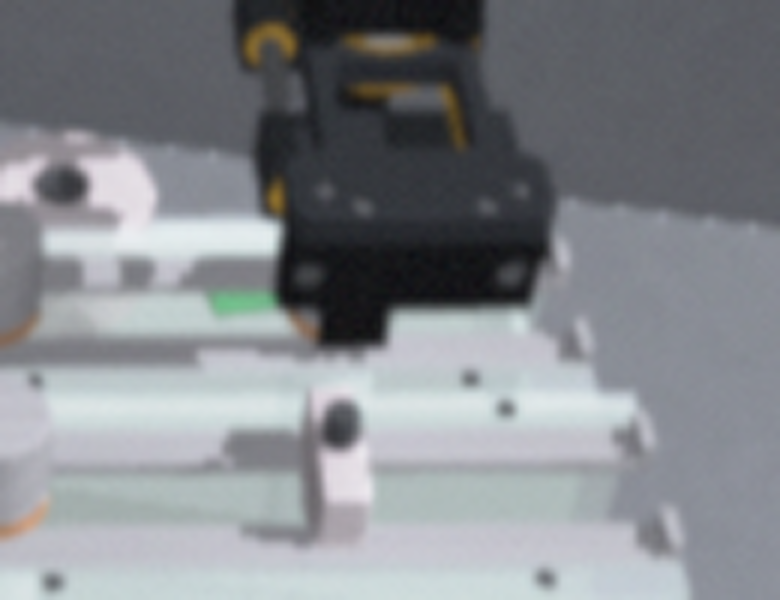

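Request:
servo_tool --commands '[{"dx":0,"dy":0,"dz":0,"yaw":0,"gripper":0.3},{"dx":0,"dy":0,"dz":0,"yaw":0,"gripper":0.3},{"dx":0,"dy":0,"dz":-2,"yaw":0,"gripper":0.3},{"dx":0,"dy":0,"dz":-4,"yaw":0,"gripper":0.3},{"dx":0,"dy":0,"dz":-6,"yaw":0,"gripper":0.3},{"dx":0,"dy":0,"dz":-8,"yaw":0,"gripper":0.3},{"dx":0,"dy":0,"dz":-8.5,"yaw":0,"gripper":0.3},{"dx":0,"dy":0,"dz":-8.5,"yaw":0,"gripper":0.3},{"dx":0,"dy":0,"dz":-8.5,"yaw":0,"gripper":0.3}]' --squeeze 12

```text
time_s: 5.42
ee_pos: [0.5078, -0.0413, 0.1445]
tool_rot: [0.624, 0.781, -0.001, 0.001]
ft_force: [-0.5, -1.6, -1.1]
finger_gap: 0.411
```

```bash
python3 look.py s5 330 160 130 100 6; python3 -c "
from h import *
from station import ctrl
s=ctrl.sense();M=R.from_quat(s['tool_rot']).as_matrix();print('shift for rack +y 100mm, tool axes',M.T@np.r_[EY,0]*100)
print('rack +x',M.T@np.r_[EX,0]*100)"
```

```text
t 5.42 tcp [ 0.5078 -0.0413  0.1445] r1 [ 0.2 31.8] r2 [-115.1   31.7] jaw ang 0.2226 tilt [ 0.0013 -0.0025] F [-0.47 -1.56 -1.12] gap 0.4114 j6 -0.521
t 5.47 tcp [ 0.5078 -0.0413  0.1445] r1 [ 0.2 31.8] r2 [-115.    31.7] jaw ang 0.2227 tilt [ 0.0013 -0.0025] F [-1.12 -0.19 -1.16] gap 0.408 j6 -0.521
t 5.53 tcp [ 0.5078 -0.0414  0.1445] r1 [ 0.2 31.8] r2 [-115.    31.6] jaw ang 0.2226 tilt [ 0.0014 -0.0025] F [ 0.16  0.7  -1.33] gap 0.4114 j6 -0.521
t 5.58 tcp [ 0.5078 -0.0413  0.1445] r1 [ 0.2 31.8] r2 [-115.    31.7] jaw ang 0.2226 tilt [ 0.0014 -0.0025] F [ 0.55 -0.02 -1.05] gap 0.4066 j6 -0.521
shift for rack +y 100mm, tool axes [ 9.99996009e+01  6.22062334e-02 -2.75598448e-01]
rack +x [-6.19777187e-02  9.99999464e+01  8.29934480e-02]
```

View pics/s5.png

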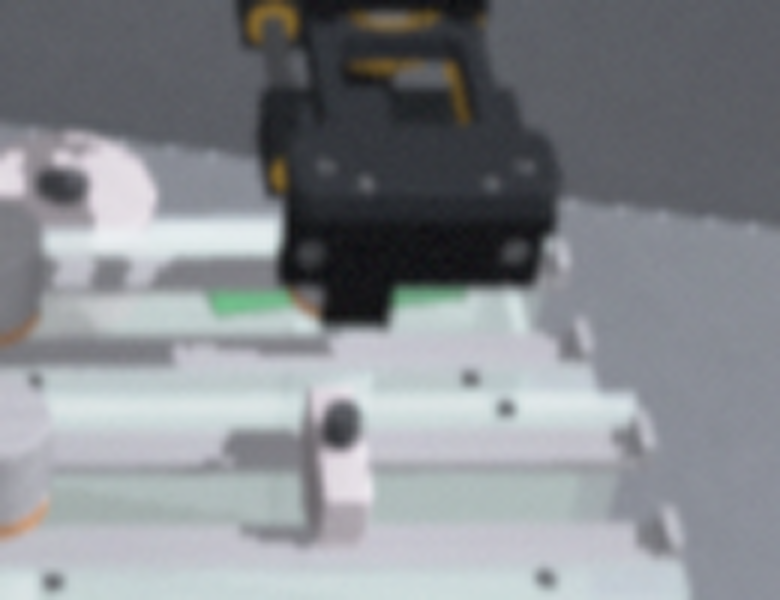

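Request:
servo_tool --commands '[{"dx":4,"dy":0,"dz":0,"yaw":0,"gripper":0.3},{"dx":10,"dy":0,"dz":0,"yaw":0,"gripper":0.3},{"dx":17,"dy":0,"dz":0,"yaw":0,"gripper":0.3},{"dx":24,"dy":0,"dz":-0.1,"yaw":0,"gripper":0.3},{"dx":31,"dy":0,"dz":-0.1,"yaw":0,"gripper":0.3},{"dx":37,"dy":0,"dz":-0.1,"yaw":0,"gripper":0.3},{"dx":42,"dy":0,"dz":-0.1,"yaw":0,"gripper":0.3},{"dx":45,"dy":0,"dz":-0.1,"yaw":0,"gripper":0.3},{"dx":45,"dy":0,"dz":-0.1,"yaw":0,"gripper":0.3}]'

```text
time_s: 6.7
ee_pos: [0.4979, 0.0027, 0.1445]
tool_rot: [0.624, 0.781, -0.001, 0.001]
ft_force: [-1.1, -0.3, -0.8]
finger_gap: 0.408
```

```bash
python3 look.py s6 340 160 130 100 6
```

```text
t 6.7 tcp [0.4979 0.0027 0.1445] r1 [ 0.2 77. ] r2 [-115.1   76.8] jaw ang 0.223 tilt [ 0.0013 -0.0025] F [-1.11 -0.32 -0.83] gap 0.4079 j6 -0.439
t 6.75 tcp [0.498  0.0025 0.1445] r1 [ 0.3 76.7] r2 [-115.    76.6] jaw ang 0.2227 tilt [ 0.0015 -0.0026] F [ 0.91  0.88 -0.88] gap 0.4091 j6 -0.439
t 6.8 tcp [0.498  0.0024 0.1445] r1 [ 0.3 76.6] r2 [-115.    76.5] jaw ang 0.2226 tilt [ 0.0015 -0.0026] F [ 0.35  0.08 -1.28] gap 0.4091 j6 -0.439
t 6.85 tcp [0.498  0.0024 0.1445] r1 [ 0.3 76.6] r2 [-115.    76.5] jaw ang 0.2224 tilt [ 0.0015 -0.0026] F [ 0.28  0.19 -0.91] gap 0.4033 j6 -0.439
```

View pics/s6.png

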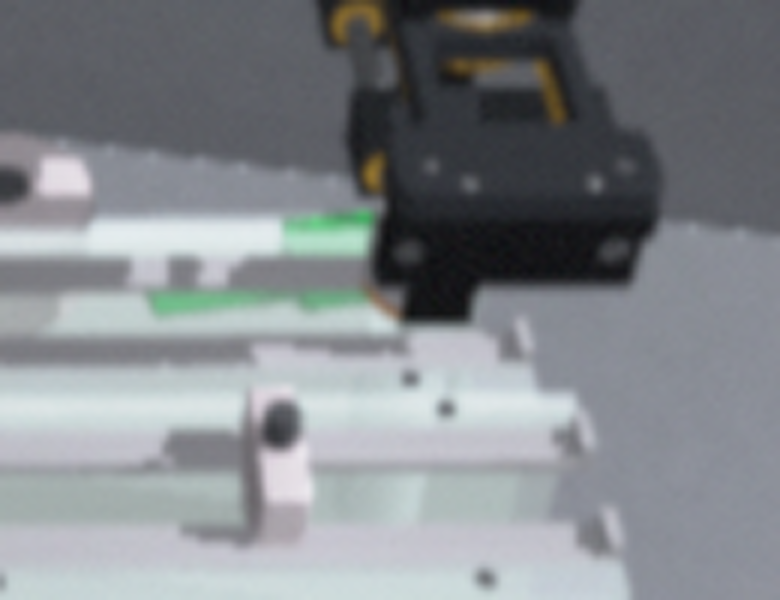

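Request:
servo_tool --commands '[{"dx":4,"dy":0,"dz":0,"yaw":0,"gripper":0.3},{"dx":10,"dy":0,"dz":0,"yaw":0,"gripper":0.3},{"dx":17,"dy":0,"dz":0,"yaw":0,"gripper":0.3},{"dx":24,"dy":0,"dz":-0.1,"yaw":0,"gripper":0.3},{"dx":31,"dy":0,"dz":-0.1,"yaw":0,"gripper":0.3},{"dx":39,"dy":0,"dz":-0.1,"yaw":0,"gripper":0.3},{"dx":48,"dy":0,"dz":-0.1,"yaw":0,"gripper":0.3},{"dx":57,"dy":0,"dz":-0.2,"yaw":0,"gripper":0.3},{"dx":66,"dy":0,"dz":-0.2,"yaw":0,"gripper":0.3},{"dx":74,"dy":0,"dz":-0.2,"yaw":0,"gripper":0.3},{"dx":79,"dy":0,"dz":-0.2,"yaw":0,"gripper":0.3},{"dx":79,"dy":0,"dz":-0.2,"yaw":0,"gripper":0.3}]'

```text
time_s: 8.35
ee_pos: [0.4805, 0.0798, 0.1444]
tool_rot: [0.624, 0.781, -0.001, 0.001]
ft_force: [-0.3, -0.5, -1.7]
finger_gap: 0.412
```

```bash
python3 look.py s7 350 150 160 120 5
```

```text
t 8.35 tcp [0.4805 0.0798 0.1444] r1 [  0.2 155.9] r2 [-115.   155.8] jaw ang 0.2231 tilt [ 0.0015 -0.0026] F [-0.26 -0.48 -1.75] gap 0.4124 j6 -0.285
t 8.4 tcp [0.4807 0.0795 0.1445] r1 [  0.3 155.7] r2 [-114.9  155.5] jaw ang 0.2229 tilt [ 0.0017 -0.0027] F [ 0.22 -0.2  -1.56] gap 0.4074 j6 -0.285
t 8.45 tcp [0.4807 0.0793 0.1445] r1 [  0.4 155.5] r2 [-114.9  155.3] jaw ang 0.2225 tilt [ 0.0018 -0.0027] F [-0.18  0.11 -1.  ] gap 0.4055 j6 -0.285
t 8.5 tcp [0.4808 0.0792 0.1445] r1 [  0.4 155.4] r2 [-114.9  155.3] jaw ang 0.2223 tilt [ 0.0017 -0.0027] F [ 0.11  1.07 -0.62] gap 0.406 j6 -0.285
```

View pics/s7.png

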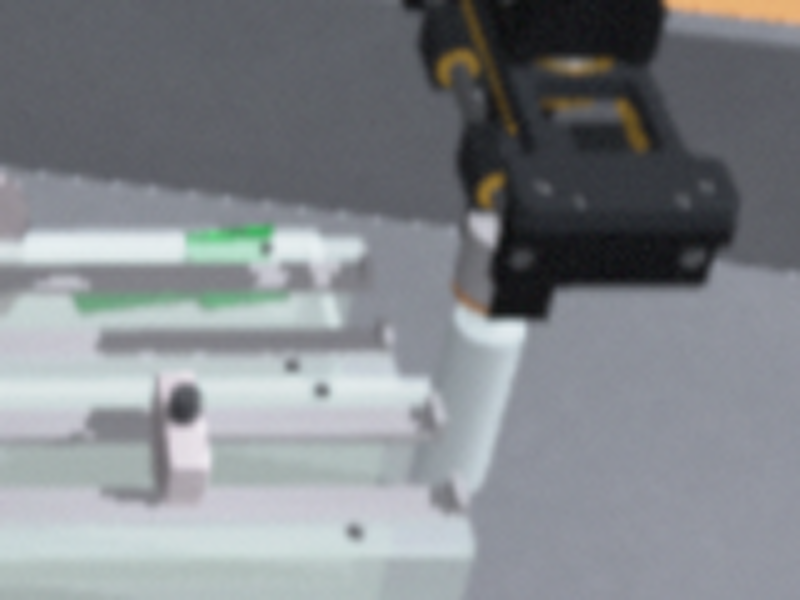

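Request:
servo_tool --commands '[{"dx":0,"dy":0,"dz":-8,"yaw":0,"gripper":0.3},{"dx":0,"dy":2,"dz":-20,"yaw":0,"gripper":0.3},{"dx":0,"dy":10,"dz":-28,"yaw":0,"gripper":0.3},{"dx":0,"dy":24,"dz":-30,"yaw":0,"gripper":0.3},{"dx":0,"dy":40,"dz":-30,"yaw":0,"gripper":0.3},{"dx":0,"dy":56,"dz":-30,"yaw":0,"gripper":0.3},{"dx":0,"dy":72,"dz":-30,"yaw":0,"gripper":0.3},{"dx":0,"dy":88,"dz":-30,"yaw":0,"gripper":0.3},{"dx":0,"dy":102,"dz":-30,"yaw":0,"gripper":0.3},{"dx":0,"dy":111,"dz":-30,"yaw":0,"gripper":0.3},{"dx":0,"dy":115,"dz":-30,"yaw":0,"gripper":0.3},{"dx":0,"dy":115,"dz":-30,"yaw":0,"gripper":0.3}]'

```text
time_s: 10.0
ee_pos: [0.5927, 0.1047, 0.1744]
tool_rot: [0.624, 0.781, -0.001, 0.001]
ft_force: [-1.1, -0.0, -1.3]
finger_gap: 0.409
```

```bash
python3 look.py t8 190 170 160 120 5 top; python3 look.py s8 350 150 160 150 4
```

```text
t 10.0 tcp [0.5927 0.1047 0.1744] r1 [115.2 155.5] r2 [-1.000e-01  1.554e+02] jaw ang 0.2223 tilt [ 0.0011 -0.0027] F [-1.1  -0.05 -1.3 ] gap 0.4087 j6 -0.23
t 10.05 tcp [0.5924 0.1047 0.1745] r1 [114.9 155.6] r2 [ -0.4 155.5] jaw ang 0.2223 tilt [ 0.0009 -0.0027] F [ 0.17 -0.4  -0.58] gap 0.409 j6 -0.23
t 10.1 tcp [0.5923 0.1046 0.1745] r1 [114.7 155.6] r2 [ -0.5 155.4] jaw ang 0.2223 tilt [ 0.0008 -0.0027] F [ 0.05 -0.2  -1.28] gap 0.4111 j6 -0.23
t 10.15 tcp [0.5923 0.1046 0.1746] r1 [114.7 155.6] r2 [ -0.5 155.5] jaw ang 0.2222 tilt [ 0.0009 -0.0027] F [ 0.5  -0.27 -0.47] gap 0.4056 j6 -0.23
t 10.15 tcp [0.5923 0.1046 0.1746] r1 [114.7 155.6] r2 [ -0.5 155.5] jaw ang 0.2222 tilt [ 0.0009 -0.0027] F [ 0.5  -0.27 -0.47] gap 0.4056 j6 -0.23
t 10.2 tcp [0.5924 0.1046 0.1746] r1 [114.8 155.5] r2 [ -0.4 155.4] jaw ang 0.2222 tilt [ 0.0012 -0.0027] F [ 0.64  0.52 -0.89] gap 0.4071 j6 -0.23
t 10.25 tcp [0.5924 0.1046 0.1747] r1 [114.9 155.5] r2 [ -0.4 155.4] jaw ang 0.2222 tilt [ 0.0013 -0.0027] F [ 0.38 -0.35 -2.07] gap 0.4068 j6 -0.23
t 10.3 tcp [0.5925 0.1046 0.1747] r1 [115.  155.5] r2 [ -0.2 155.4] jaw ang 0.2222 tilt [ 0.0015 -0.0027] F [ 0.56  0.22 -1.36] gap 0.4082 j6 -0.23
```

View pics/s8.png

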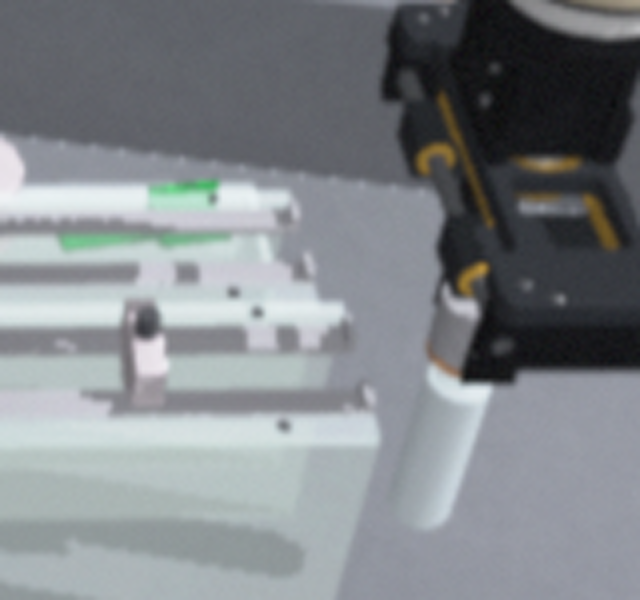

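View pics/t8.png

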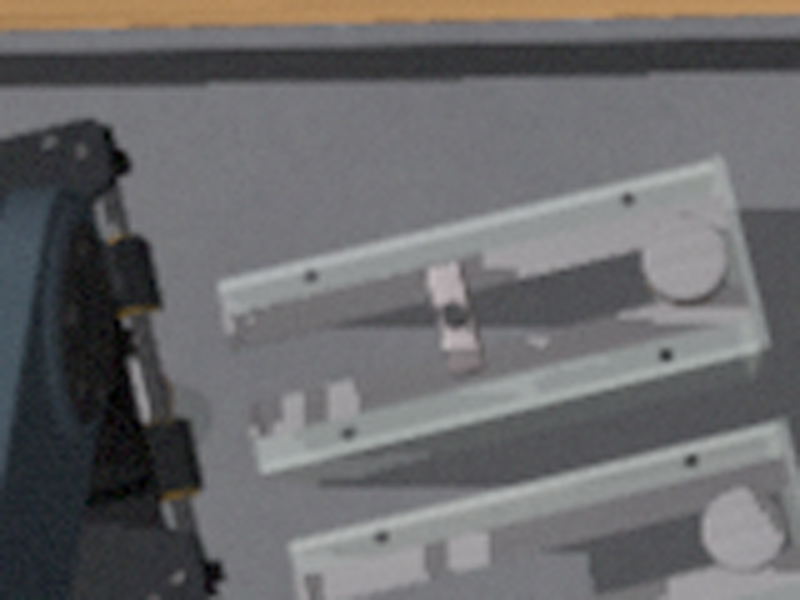

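Request:
servo_tool --commands '[{"dx":-4,"dy":0,"dz":0,"yaw":0,"gripper":0.3},{"dx":-10,"dy":0,"dz":0,"yaw":0,"gripper":0.3},{"dx":-17,"dy":0,"dz":0,"yaw":0,"gripper":0.3},{"dx":-23,"dy":0,"dz":0,"yaw":0,"gripper":0.3},{"dx":-28,"dy":0,"dz":0,"yaw":0,"gripper":0.3},{"dx":-32,"dy":0,"dz":0.1,"yaw":0,"gripper":0.3},{"dx":-36,"dy":0,"dz":0.1,"yaw":0,"gripper":0.3},{"dx":-40,"dy":0,"dz":0.1,"yaw":0,"gripper":0.3},{"dx":-44,"dy":0,"dz":0.1,"yaw":0,"gripper":0.3},{"dx":-47,"dy":0,"dz":0.1,"yaw":0,"gripper":0.3},{"dx":-50,"dy":0,"dz":0.1,"yaw":0,"gripper":0.3}]'

```text
time_s: 11.68
ee_pos: [0.6036, 0.0557, 0.1747]
tool_rot: [0.624, 0.781, -0.001, 0.001]
ft_force: [0.3, -0.1, -1.8]
finger_gap: 0.41
```

```bash
python3 look.py s9 370 180 130 120 5
```

```text
t 11.68 tcp [0.6036 0.0557 0.1747] r1 [115.  105.3] r2 [ -0.2 105.2] jaw ang 0.2222 tilt [ 0.0015 -0.0027] F [ 0.34 -0.12 -1.76] gap 0.4103 j6 -0.312
t 11.72 tcp [0.6037 0.0553 0.1747] r1 [115.1 105. ] r2 [ -0.2 104.8] jaw ang 0.2221 tilt [ 0.0017 -0.003 ] F [ 0.23 -0.04 -2.06] gap 0.4137 j6 -0.312
t 11.78 tcp [0.6037 0.0555 0.1747] r1 [115.1 105.2] r2 [ -0.2 105.1] jaw ang 0.2219 tilt [ 0.0016 -0.0028] F [-0.94 -0.08 -2.04] gap 0.4085 j6 -0.311
t 11.82 tcp [0.6036 0.0557 0.1747] r1 [115.1 105.4] r2 [ -0.2 105.2] jaw ang 0.2219 tilt [ 0.0016 -0.0026] F [-0.02  0.15 -1.34] gap 0.4083 j6 -0.311
```

View pics/s9.png

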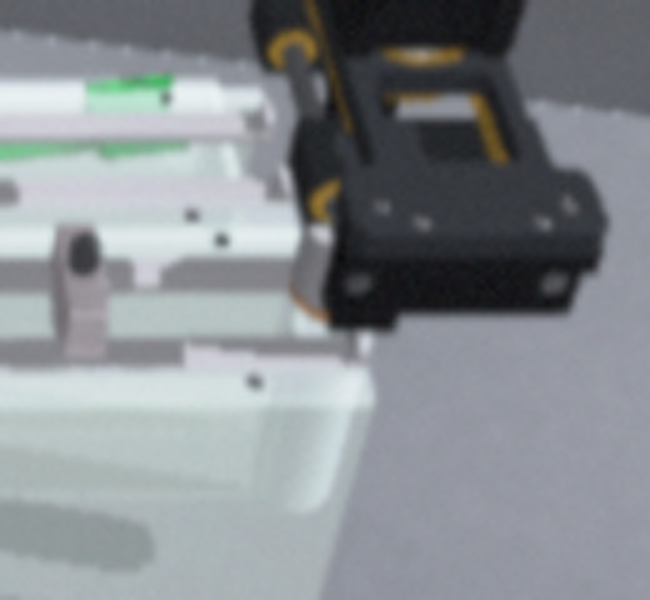

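Request:
servo_tool --commands '[{"dx":-3,"dy":0,"dz":0,"yaw":0,"gripper":0.3},{"dx":-8,"dy":0,"dz":0,"yaw":0,"gripper":0.3},{"dx":-13,"dy":0,"dz":0,"yaw":0,"gripper":0.3},{"dx":-18,"dy":0,"dz":0,"yaw":0,"gripper":0.3},{"dx":-23,"dy":0,"dz":0,"yaw":0,"gripper":0.3},{"dx":-28,"dy":0,"dz":0.1,"yaw":0,"gripper":0.3},{"dx":-32,"dy":0,"dz":0.1,"yaw":0,"gripper":0.3},{"dx":-35,"dy":0,"dz":0.1,"yaw":0,"gripper":0.3},{"dx":-35,"dy":0,"dz":0.1,"yaw":0,"gripper":0.3}]'

```text
time_s: 12.95
ee_pos: [0.6114, 0.0214, 0.1747]
tool_rot: [0.625, 0.781, -0.001, 0.001]
ft_force: [-0.0, -0.3, -1.5]
finger_gap: 0.413
```

```bash
python3 look.py s10 350 180 130 120 5
```

```text
t 12.95 tcp [0.6114 0.0214 0.1747] r1 [115.   70.1] r2 [-0.2 70. ] jaw ang 0.2216 tilt [ 0.0016 -0.0026] F [-0.02 -0.29 -1.52] gap 0.4132 j6 -0.367
t 13.0 tcp [0.6113 0.0216 0.1747] r1 [115.   70.4] r2 [-0.3 70.2] jaw ang 0.2218 tilt [ 0.0014 -0.0026] F [ 0.06  0.43 -0.84] gap 0.4096 j6 -0.367
t 13.05 tcp [0.6112 0.0217 0.1747] r1 [115.   70.5] r2 [-0.3 70.3] jaw ang 0.2219 tilt [ 0.0013 -0.0025] F [-0.   -0.59 -0.48] gap 0.407 j6 -0.367
t 13.1 tcp [0.6112 0.0217 0.1747] r1 [115.   70.6] r2 [-0.3 70.4] jaw ang 0.2221 tilt [ 0.0014 -0.0025] F [-0.5   0.83 -1.34] gap 0.4059 j6 -0.367
```

View pics/s10.png

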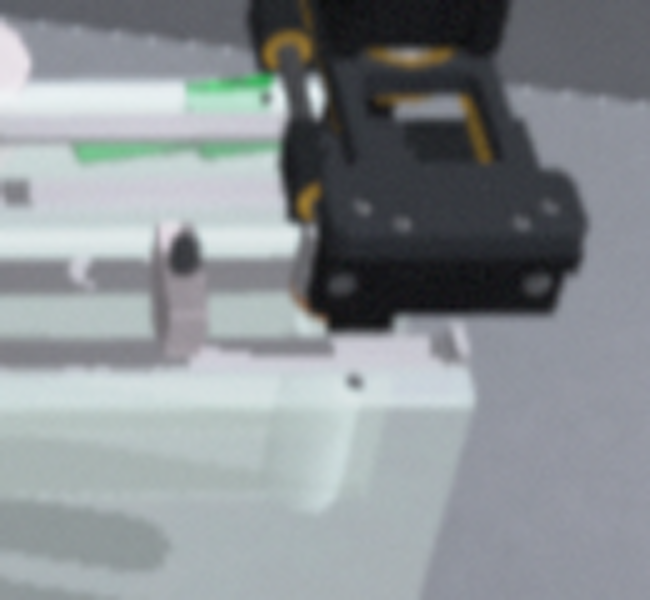

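Request:
servo_tool --commands '[{"dx":0,"dy":0,"dz":1.5,"yaw":0,"gripper":0.3},{"dx":0,"dy":0,"dz":3,"yaw":0,"gripper":0.3},{"dx":0,"dy":0,"dz":4.5,"yaw":0,"gripper":0.3},{"dx":0,"dy":0,"dz":6,"yaw":0,"gripper":0.3},{"dx":0,"dy":0,"dz":7,"yaw":0,"gripper":0.3},{"dx":0,"dy":0,"dz":7.5,"yaw":0,"gripper":0.3},{"dx":0,"dy":0,"dz":8,"yaw":0,"gripper":0.3},{"dx":0,"dy":0,"dz":8,"yaw":0,"gripper":0.3}]' --squeeze 5

```text
time_s: 14.1
ee_pos: [0.6112, 0.0217, 0.1667]
tool_rot: [0.624, 0.781, -0.001, 0.001]
ft_force: [0.0, 0.7, -1.1]
finger_gap: 0.414
```

```bash
python3 look.py s11 350 180 130 120 5
```

```text
t 14.1 tcp [0.6112 0.0217 0.1667] r1 [115.   70.5] r2 [-0.3 70.4] jaw ang 0.2221 tilt [ 0.0014 -0.0025] F [ 0.05  0.67 -1.06] gap 0.4143 j6 -0.367
t 14.15 tcp [0.6113 0.0217 0.1668] r1 [115.   70.5] r2 [-0.2 70.4] jaw ang 0.222 tilt [ 0.0015 -0.0026] F [ 0.47  1.01 -1.11] gap 0.41 j6 -0.367
t 14.2 tcp [0.6113 0.0217 0.1668] r1 [115.   70.5] r2 [-0.3 70.4] jaw ang 0.222 tilt [ 0.0015 -0.0025] F [ 0.08  0.56 -1.32] gap 0.4118 j6 -0.367
t 14.25 tcp [0.6113 0.0217 0.1668] r1 [115.   70.5] r2 [-0.2 70.4] jaw ang 0.2221 tilt [ 0.0015 -0.0026] F [ 0.5   0.08 -0.62] gap 0.413 j6 -0.367
```

View pics/s11.png

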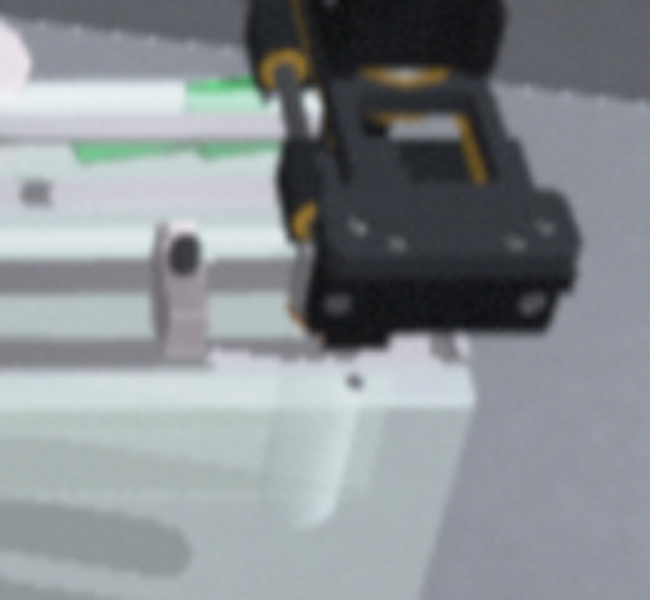

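Request:
servo_tool --commands '[{"dx":0,"dy":0,"dz":0.3,"yaw":0,"gripper":0.3},{"dx":0,"dy":0,"dz":0.5,"yaw":0,"gripper":0.3},{"dx":0,"dy":0,"dz":0.8,"yaw":0,"gripper":0.3},{"dx":0,"dy":0,"dz":0.8,"yaw":0,"gripper":0.3}]' --squeeze 3

```text
time_s: 14.75
ee_pos: [0.6113, 0.0217, 0.1661]
tool_rot: [0.624, 0.781, -0.001, 0.001]
ft_force: [-0.2, -0.2, -0.4]
finger_gap: 0.411
```

```bash
python3 look.py s12 350 180 130 120 5
```

```text
t 14.75 tcp [0.6113 0.0217 0.1661] r1 [115.   70.5] r2 [-0.2 70.4] jaw ang 0.222 tilt [ 0.0016 -0.0026] F [-0.23 -0.17 -0.38] gap 0.4108 j6 -0.367
t 14.8 tcp [0.6113 0.0217 0.1661] r1 [115.   70.5] r2 [-0.2 70.4] jaw ang 0.2221 tilt [ 0.0016 -0.0026] F [-0.73 -0.18 -0.07] gap 0.4124 j6 -0.367
t 14.85 tcp [0.6113 0.0217 0.1661] r1 [115.   70.5] r2 [-0.2 70.4] jaw ang 0.2221 tilt [ 0.0016 -0.0026] F [-1.08 -0.45  1.1 ] gap 0.4093 j6 -0.367
t 14.9 tcp [0.6113 0.0217 0.1661] r1 [115.1  70.5] r2 [-0.2 70.4] jaw ang 0.2221 tilt [ 0.0016 -0.0026] F [-0.51 -0.03  0.14] gap 0.4146 j6 -0.367
```

Request:
servo_tool --commands '[{"dx":-2,"dy":0,"dz":0,"yaw":0,"gripper":0.3},{"dx":-4.5,"dy":0,"dz":0,"yaw":0,"gripper":0.3},{"dx":-7.5,"dy":0,"dz":0,"yaw":0,"gripper":0.3},{"dx":-10.5,"dy":0,"dz":0,"yaw":0,"gripper":0.3},{"dx":-13.5,"dy":0,"dz":0,"yaw":0,"gripper":0.3},{"dx":-16.5,"dy":0,"dz":0,"yaw":0,"gripper":0.3},{"dx":-19.5,"dy":0,"dz":0.1,"yaw":0,"gripper":0.3},{"dx":-22,"dy":0,"dz":0.1,"yaw":0,"gripper":0.3},{"dx":-24,"dy":0,"dz":0.1,"yaw":0,"gripper":0.3},{"dx":-25,"dy":0,"dz":0.1,"yaw":0,"gripper":0.3},{"dx":-25,"dy":0,"dz":0.1,"yaw":0,"gripper":0.3}]'

```text
time_s: 16.27
ee_pos: [0.6168, -0.0029, 0.1661]
tool_rot: [0.624, 0.781, -0.001, 0.002]
ft_force: [-1.0, 0.0, -0.3]
finger_gap: 0.41
```

```bash
python3 look.py s13 340 180 130 120 5
```

```text
t 16.27 tcp [ 0.6168 -0.0029  0.1661] r1 [115.   45.3] r2 [-0.2 45.2] jaw ang 0.2221 tilt [ 0.0016 -0.0028] F [-1.05  0.02 -0.33] gap 0.4101 j6 -0.405
t 16.32 tcp [ 0.6169 -0.0029  0.1661] r1 [115.1  45.3] r2 [-0.2 45.2] jaw ang 0.2221 tilt [ 0.0018 -0.0029] F [-0.11 -0.58 -0.03] gap 0.4164 j6 -0.405
t 16.38 tcp [ 0.6169 -0.0028  0.1661] r1 [115.1  45.3] r2 [-0.2 45.2] jaw ang 0.2222 tilt [ 0.0017 -0.003 ] F [ 0.84 -1.18  0.11] gap 0.4132 j6 -0.405
t 16.43 tcp [ 0.6169 -0.0029  0.1661] r1 [115.1  45.3] r2 [-0.2 45.2] jaw ang 0.2222 tilt [ 0.0018 -0.003 ] F [-0.84  0.47 -0.77] gap 0.4122 j6 -0.405
```

View pics/s13.png

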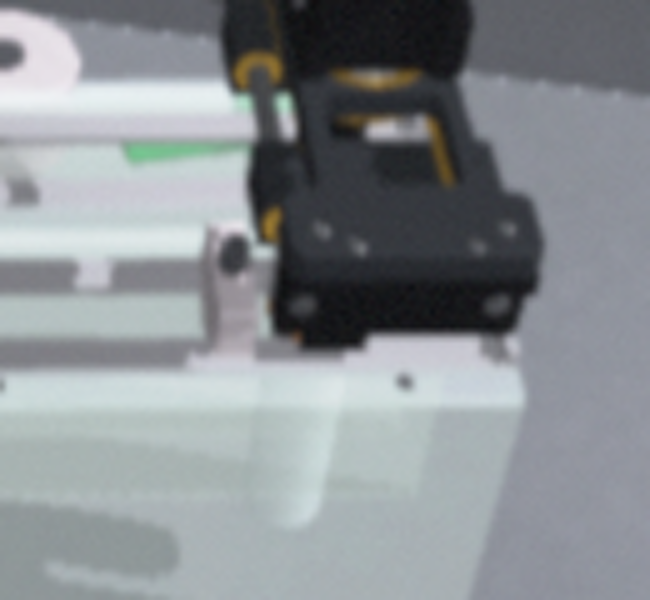

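Request:
servo_tool --commands '[{"dx":-1,"dy":0,"dz":0,"yaw":0,"gripper":0.3},{"dx":-2,"dy":0,"dz":0,"yaw":0,"gripper":0.3},{"dx":-3,"dy":0,"dz":0,"yaw":0,"gripper":0.3},{"dx":-4,"dy":0,"dz":0,"yaw":0,"gripper":0.3},{"dx":-5,"dy":0,"dz":0,"yaw":0,"gripper":0.3},{"dx":-5,"dy":0,"dz":0,"yaw":0,"gripper":0.3}]'

```text
time_s: 17.18
ee_pos: [0.618, -0.0079, 0.1661]
tool_rot: [0.624, 0.781, -0.001, 0.002]
ft_force: [-0.3, 0.8, 0.6]
finger_gap: 0.412
```

```bash
python3 look.py s14 350 190 80 70 8
```

```text
t 17.18 tcp [ 0.618  -0.0079  0.1661] r1 [115.1  40.1] r2 [-0.2 40. ] jaw ang 0.2222 tilt [ 0.0018 -0.0032] F [-0.25  0.81  0.56] gap 0.4123 j6 -0.413
t 17.23 tcp [ 0.618  -0.008   0.1661] r1 [115.1  40.1] r2 [-0.2 40. ] jaw ang 0.2222 tilt [ 0.0018 -0.0033] F [-0.18  0.46 -0.58] gap 0.4151 j6 -0.413
t 17.27 tcp [ 0.618  -0.0079  0.1661] r1 [115.1  40.1] r2 [-0.2 40. ] jaw ang 0.2222 tilt [ 0.0018 -0.0033] F [-0.63 -0.22  0.13] gap 0.4079 j6 -0.413
t 17.32 tcp [ 0.618  -0.0079  0.1661] r1 [115.1  40.1] r2 [-0.2 40. ] jaw ang 0.2223 tilt [ 0.0018 -0.0033] F [-0.36 -0.25 -0.42] gap 0.4112 j6 -0.413
```

View pics/s14.png

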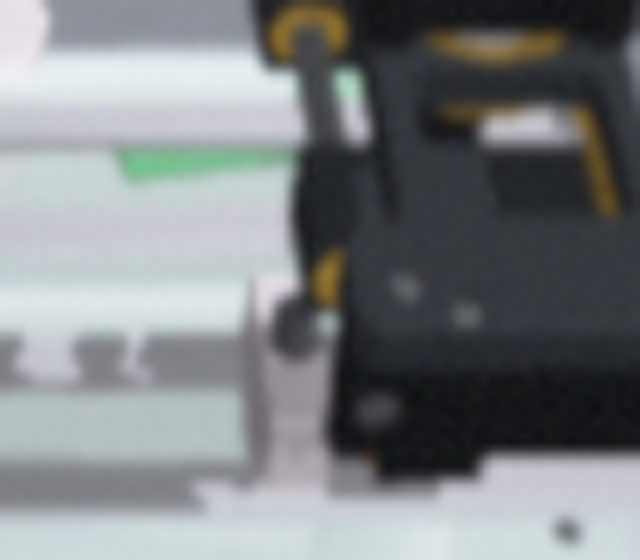

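Request:
servo_tool --commands '[{"dx":-0.5,"dy":0,"dz":0,"yaw":0,"gripper":0.3},{"dx":-1,"dy":0,"dz":0,"yaw":0,"gripper":0.3},{"dx":-1.5,"dy":0,"dz":0,"yaw":0,"gripper":0.3},{"dx":-2,"dy":0,"dz":0,"yaw":0,"gripper":0.3},{"dx":-2.5,"dy":0,"dz":0,"yaw":0,"gripper":0.3},{"dx":-2.5,"dy":0,"dz":0,"yaw":0,"gripper":0.3}]'

```text
time_s: 18.08
ee_pos: [0.6183, -0.0094, 0.1661]
tool_rot: [0.624, 0.781, -0.0, 0.001]
ft_force: [-0.6, 4.4, 0.4]
finger_gap: 0.411
```

```bash
python3 look.py s15 350 190 80 70 8
```

```text
t 18.07 tcp [ 0.6183 -0.0094  0.1661] r1 [115.   38.6] r2 [-0.2 38.4] jaw ang 0.2222 tilt [ 0.0014 -0.0018] F [-0.59  4.41  0.43] gap 0.4111 j6 -0.416
t 18.12 tcp [ 0.6183 -0.0095  0.1661] r1 [115.1  38.5] r2 [-0.2 38.4] jaw ang 0.2222 tilt [ 0.0015 -0.0019] F [-1.3   4.95  0.3 ] gap 0.4097 j6 -0.416
t 18.18 tcp [ 0.6184 -0.0096  0.1661] r1 [115.   38.4] r2 [-0.2 38.3] jaw ang 0.2223 tilt [ 0.0015 -0.0023] F [-0.42  4.81  0.84] gap 0.4154 j6 -0.416
t 18.23 tcp [ 0.6184 -0.0098  0.1661] r1 [115.   38.2] r2 [-0.2 38.1] jaw ang 0.2223 tilt [ 0.0016 -0.0026] F [0.1  4.38 0.03] gap 0.4137 j6 -0.416
```

Request:
servo_tool --commands '[{"dx":0,"dy":0,"dz":0,"yaw":0,"gripper":0.3},{"dx":0,"dy":0,"dz":0,"yaw":0,"gripper":0.42},{"dx":0,"dy":0,"dz":0,"yaw":0,"gripper":0.45},{"dx":0,"dy":0,"dz":0,"yaw":0,"gripper":0.5},{"dx":0,"dy":0,"dz":0,"yaw":0,"gripper":0.65},{"dx":0,"dy":0,"dz":0,"yaw":0,"gripper":0.65},{"dx":0,"dy":0,"dz":0,"yaw":0,"gripper":0.65}]'

```text
time_s: 19.1
ee_pos: [0.6184, -0.0098, 0.1661]
tool_rot: [0.624, 0.781, -0.001, 0.001]
ft_force: [0.1, -1.2, 0.2]
finger_gap: 0.643
```

```bash
python3 look.py s16 350 190 80 70 8
```

```text
t 19.1 tcp [ 0.6184 -0.0098  0.1661] r1 [115.   38.2] r2 [-0.2 38.1] jaw ang 0.2224 tilt [ 0.0016 -0.0027] F [ 0.05 -1.22  0.18] gap 0.6425 j6 -0.416
t 19.15 tcp [ 0.6184 -0.0098  0.1661] r1 [115.   38.2] r2 [-0.2 38.1] jaw ang 0.2224 tilt [ 0.0016 -0.0027] F [-0.79 -0.47 -0.58] gap 0.6485 j6 -0.416
t 19.2 tcp [ 0.6184 -0.0098  0.1661] r1 [115.1  38.2] r2 [-0.2 38.1] jaw ang 0.2225 tilt [ 0.0016 -0.0026] F [ 0.95 -0.45 -0.83] gap 0.6498 j6 -0.416
t 19.25 tcp [ 0.6184 -0.0098  0.1661] r1 [115.   38.2] r2 [-0.2 38.1] jaw ang 0.2225 tilt [ 0.0015 -0.0026] F [ 0.66 -0.33 -0.24] gap 0.6491 j6 -0.416
```

View pics/s16.png

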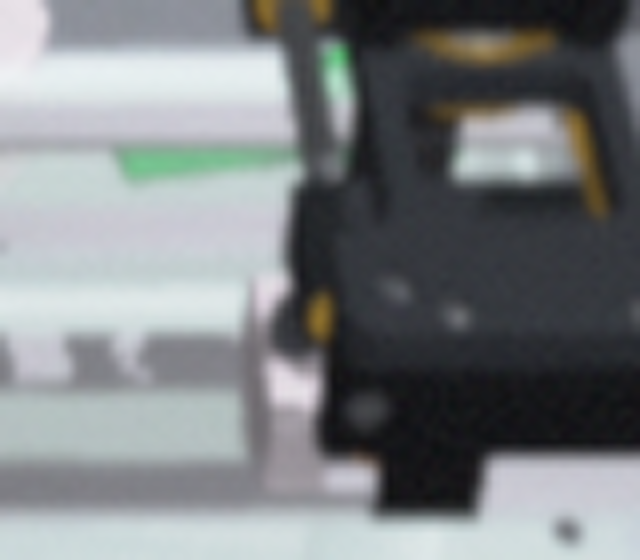

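Contact was felt (about 4.7 N) and the fingers are now clear, so I lift straight up and move the arm aside for a clear view.

Request:
servo_tool --commands '[{"dx":0,"dy":0,"dz":-8,"yaw":0,"gripper":0.65},{"dx":0,"dy":0,"dz":-25,"yaw":0,"gripper":0.65},{"dx":0,"dy":0,"dz":-55,"yaw":0,"gripper":0.65},{"dx":0,"dy":0,"dz":-90,"yaw":0,"gripper":0.65},{"dx":30,"dy":0,"dz":-100,"yaw":0,"gripper":0.65},{"dx":70,"dy":0,"dz":-100,"yaw":0,"gripper":0.65},{"dx":120,"dy":0,"dz":-100,"yaw":0,"gripper":0.65},{"dx":170,"dy":0,"dz":-100,"yaw":0,"gripper":0.65},{"dx":210,"dy":0,"dz":-100,"yaw":0,"gripper":0.65},{"dx":230,"dy":0,"dz":-100,"yaw":0,"gripper":0.65},{"dx":230,"dy":0,"dz":-100,"yaw":0,"gripper":0.65}]'

```text
time_s: 20.62
ee_pos: [0.5675, 0.2155, 0.2662]
tool_rot: [0.623, 0.782, -0.0, 0.002]
ft_force: [0.1, -0.3, 0.3]
finger_gap: 0.65
```

```bash
python3 look.py s17 300 170 150 110 5;  python3 look.py t17 220 190 150 150 4 top | tail -1
```

```text
t 20.62 tcp [0.5675 0.2155 0.2662] r1 [115.  269.2] r2 [ -0.3 269.1] jaw ang 0.2246 tilt [ 0.0028 -0.003 ] F [ 0.07 -0.35  0.33] gap 0.6497 j6 -0.043
t 20.68 tcp [0.5678 0.2144 0.2659] r1 [115.1 268. ] r2 [-2.000e-01  2.679e+02] jaw ang 0.2232 tilt [ 0.0026 -0.0035] F [ 0.51 -0.11  0.35] gap 0.6524 j6 -0.043
t 20.73 tcp [0.568  0.2138 0.2658] r1 [115.1 267.4] r2 [-1.000e-01  2.673e+02] jaw ang 0.222 tilt [ 0.0024 -0.0035] F [-0.01 -0.43  0.44] gap 0.6514 j6 -0.043
t 20.77 tcp [0.5681 0.2134 0.2656] r1 [115.1 267. ] r2 [-1.000e-01  2.669e+02] jaw ang 0.2211 tilt [ 0.0021 -0.0033] F [-0.09  0.17  0.49] gap 0.6494 j6 -0.043
t 20.93 tcp [0.568  0.2135 0.2654] r1 [115.  267.1] r2 [-2.00e-01  2.67e+02] jaw ang 0.2205 tilt [ 0.0015 -0.0029] F [ 0.14 -0.17  0.06] gap 0.6487 j6 -0.042
```

View pics/s17.png

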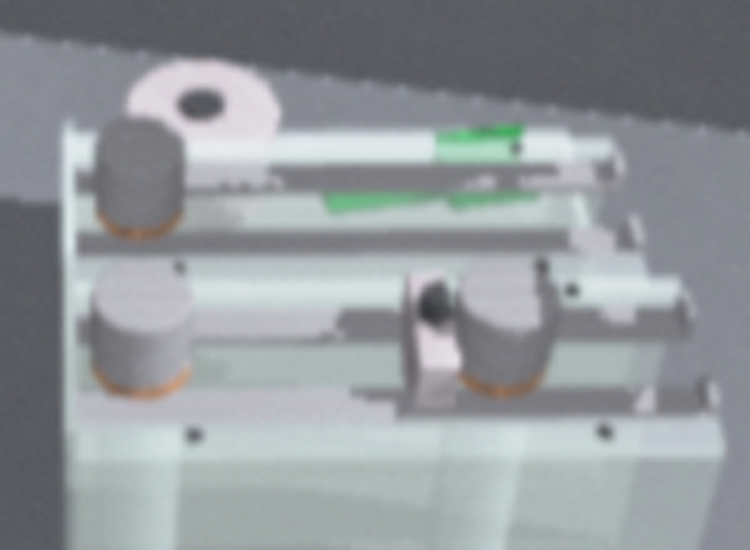

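View pics/t17.png

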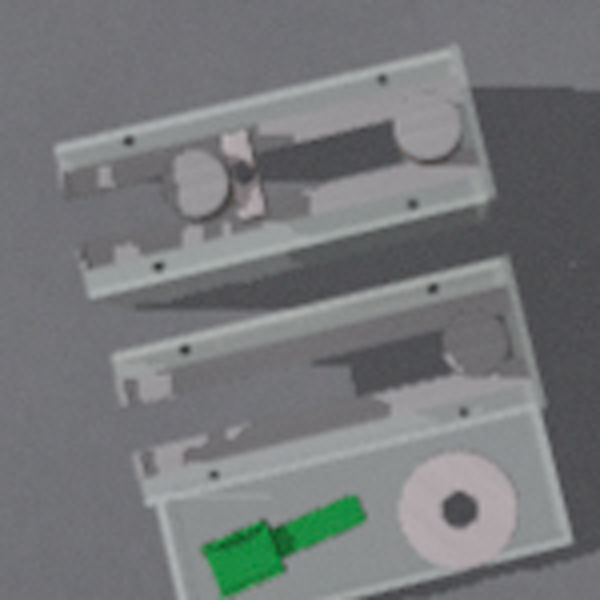

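```bash
python3 - <<'E'
from h import *
t=load("t17")
im=t["image"][:,:,::-1][215:255,255:295]
cv2.imwrite("pics/t17z.png",cv2.resize(im,None,fx=15,fy=15,interpolation=cv2.INTER_CUBIC))
s=load("s17"); im=s["image"][:,:,::-1][215:260,375:420]
cv2.imwrite("pics/s17z.png",cv2.resize(im,None,fx=13,fy=13,interpolation=cv2.INTER_CUBIC))
print(rackxy(ray(t,(269.9,235.6),.1925),C2)*1000)
# stop moved? screw head dark centroid before/after
a=dot(load("top0"),(280.4,232.6),4);b=dot(t,(280.4,232.6),4);print(a,b)
print(dot(load("scene0"),(386,230),5),dot(s,(386,230),5))
# other things: change of tin button / tubes
d=cv2.absdiff(load("scene0")["image"],s["image"]).max(2); 
E
```

```text
[-1.61829949 34.69312136]
[280.86130137 232.40410959] [280.64202335 233.00389105]
[385.46696697 231.10860861] [386.4014014  231.32332332]
```

View pics/t17z.png

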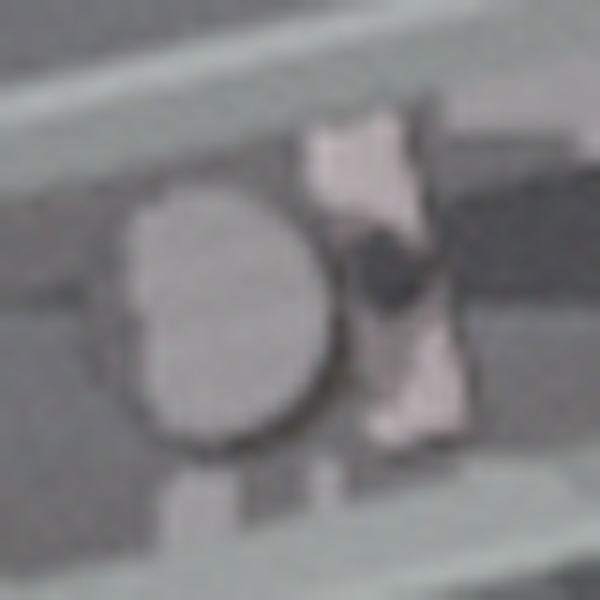

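View pics/s17z.png

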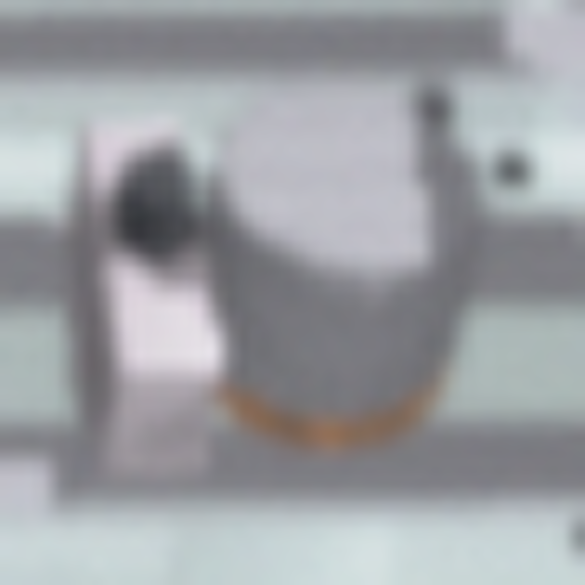

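```bash
python3 - <<'E'
from h import *
s=load("s17"); s0=load("scene0"); t=load("t17")
th=np.linspace(0,2*np.pi,200)
for y in (37,38,39,41):
    o=[]
    for d,nm in ((s,'scene'),(t,'top')):
        pts=np.array([proj(d,np.r_[C2+EX*(18*np.cos(a)-.2)/1000+EY*(y+18*np.sin(a))/1000,.1595+.034]) for a in th])
        o+=[nm,pts.min(0).round(2),pts.max(0).round(2)]
    print(y,*o)
# same for tube_c reference in edges: print row profile
g=cv2.cvtColor(s["image"],cv2.COLOR_RGB2GRAY); print(g[229,386:416]); print(g[228,386:416])
gt=cv2.cvtColor(t["image"],cv2.COLOR_RGB2GRAY); print(gt[236,258:286])
# block shift by template match on its lower front face region, unaffected by shadows?
a=cv2.cvtColor(s0["image"],cv2.COLOR_RGB2GRAY);
print(a[240,376:396]);print(g[240,376:396])
E
```

```text
37 scene [390.91 220.35] [412.17 234.93] top [259.95 226.56] [277.26 243.78]
38 scene [391.5  220.35] [412.75 234.93] top [259.48 226.68] [276.8 243.9]
39 scene [392.08 220.35] [413.34 234.92] top [259.02 226.79] [276.33 244.01]
41 scene [393.25 220.34] [414.51 234.91] top [258.08 227.02] [275.39 244.24]
[ 83  87  92 115 144 133 157 182 188 189 189 188 188 190 189 188 189 190
 191 191 185 162 133 122 125 141 166 162 159 172]
[ 91  90  98 130 166 155 169 184 186 186 187 188 187 187 188 187 189 189
 188 187 175 141 124 122 124 144 163 129 109 143]
[114 113 105 106 107 104 123 148 148 150 151 150 152 153 153 154 153 154
 137  78 101 122 106 109 121 129 131  97]
[168 172 172 161 131 107 106 141 197 211 213 215 219 221 221 217 190 174
 176 176]
[180 178 178 167 135 111 109 143 199 216 217 219 222 223 220 195 138 112
 114 114]
```

```bash
python3 - <<'E'
from h import *
from station import ctrl,ticket
show(ctrl.sense()); print(ticket.job_done())
E
```

```text
t 20.93 tcp [0.568  0.2135 0.2654] r1 [115.  267.1] r2 [-2.00e-01  2.67e+02] jaw ang 0.2205 tilt [ 0.0015 -0.0029] F [ 0.14 -0.17  0.06] gap 0.6487 j6 -0.042
the job is handed in; nothing more can be done
None
```

I moved the tube from the lower rail to the upper one, slid it up to the thumbscrew stop, let go, and handed the job in at about 21 s of the 72 s allowed. No verdict was reported.

- **Move:** I gripped the cap, lifted it 8.4 mm and slid it out over rail 1's end stop. Then I raised it 30 mm, moved it 115 mm across, brought it in over rail 2's end stop and let it down until the rail carried its weight.
- **Contact with the stop:** I slid it in at a 3 N grip until the stop pushed back with about 4.5–5 N. That was the largest side force read at the end of any move; forces were not read during the moves.
- **After release:** The cap looks snug against the stop. Its axis is about 38 mm from the rack's middle in both views, where I felt the contact, so I put the gap under 1 mm.
- **Other things:** The stop's left edge has not shifted in the image. The other tubes, tin and scoop look unmoved, and the arm is clear of everything.

**Checks that disagreed:**
- **Screw head:** Its dark centroid shifted by up to 1 pixel (about 2 mm) between pictures. I put that down to a shadow and the cap now beside it, because the block's edge did not move.
- **Cap centre:** My first estimate from the top view put the axis about 3 mm nearer the stop, because part of the cap was in shadow. The cap's outline in both views agreed with the felt contact instead.

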